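Check folding calipers and sort free from seized

ROBOT

A 7-joint arm with a two-finger parallel gripper is mounted at the origin on a cart in front of the work surface, level with it; the furniture and walls round the work are solid. World frame = base frame: x ahead of the robot, y to its left, z up, the work surface at z = 0. Lengths are in m, angles in rad, forces in N, time in s.
With the tool pointing down it reaches from about 0.425 to 0.925 m from the base axis. Payload 6.8 kg.
Tool frame: the origin (TCP) lies on the centre line of the jaws, within the pads' length; the fingertips stand 8 mm ahead of it and the grasp point (between the pads) lies 11 mm behind it (bot.tips_ahead is the distance from the TCP to the fingertips, in m); z points along the fingers, y is the line along which they close (so a half turn about z gives the same grasp; the last joint's range is limited). The gripper opens to 85 mm and grips with 20 to 120 N. Pads are 22 mm wide; open, the fingers measure 114 mm over their backs; the gripper's body (76 mm by 85 mm) begins 54 mm behind the grasp point. The pads swing forward as they close: fully open they stand 13 mm farther back than shut.
Start: joints at [1.148, 0.477, 0.022, 1.555, -0.011, 1.109, -0.083], TCP at [0.209, -0.642, 0.239] pointing down, gripper open.
Joint ranges: [-2.96, 2.96], [-0.34, 2.1], [-1.41, 1.46], [0.24, 2.44], [-1.37, 4.51], [0.17, 1.92], [-2.96, 2.96]. Speed limits (rad/s): [2.39, 2.39, 3.14, 3.14, 3.14, 3.14, 3.14].

INTERFACE

Orientations are given as a unit quaternion [w, x, y, z].
In Python, from station import bot gives the robot as it stands.
- The arm moves only by the tool send_rows, never from a script. Its argument "deltas" is text: rows parted by semicolons, each of 4 numbers parted by spaces: the shift along the tool's x, y, z in m, then the turn about the tool's z in degrees. In form: x y z spin; .... A call has 1 to 5 rows; each row is the pose to reach, as a shift and turn from the pose commanded when the call began, along the tool's axes at that moment; what a row does not reach only later rows make up. A row lasts 1/10 s, in which the tool goes at most 50 mm and 8.59 degrees, less where a joint would pass 70% of its speed; a pose out of reach is approached as far as the arm can. A call with a gripper value outside its range is refused whole. "claw" is the opening, from 0 (shut) to 1 (fully open), set as the call begins (left out, the last holds). The fingers move at their own pace and stop on an object; "force" is the grip in N (left out, the last holds). Time passes only in rows, so rows that repeat a pose let the fingers close. It gives the time, the measured TCP pose, the force, the opening and the grip force at its end, in the units of the state.
- bot.get_obs(): the state, without advancing time (a new reading comes with each control period).
- bot.read_camera(name): name is "scene" or "top" or "wrist"; returns a dict with "img" (400x640x3 uint8, red, green, blue), "depth" (400x640 float32, m along the optical axis (not along the pixel's ray), 0 where there is no reading), "fx", "fy", "cx", "cy" (pixels), "dist_coeffs" ([k1, k2, p1, p2, k3] as OpenCV has them; the pictures are not rectified), "camera_from_world" (4x4, takes a point from world to camera coordinates). Camera axes: x right, y up, looking along -z (the intrinsics and any distortion apply to the point x, -y, -z); pixel columns grow to the right and rows downward; lengths in m; the calibration is good to about 2 mm. A picture is of the moment at which its call begins.
- bot.hand_in(): hands the job in; it is judged then, once.
Trained networks look in a picture, given as the dict that the camera call returned (one of the last four; its "shot" number tells which), for a name from the list of things; names that differ only in an ending like _2 or _b are one class to them, and where a whole thing is asked for, a point or a joint stands for the part that bears it (a point fixed in the world has none). Each returns a list of dicts, best first, with "confidence" (0 to 1); they miss things now and then, are a little off and sometimes report something else, mostly with a low value. They report only what shows in the picture. A call takes as long as a camera call.
- bot.masks_of(picture, query): "mask" (400x640 bool, what is visible of it).
- bot.landmark_of(picture, query): "xyz" ([x, y, z] in m, in world coordinates, good to about 4 mm: a listed point, or the origin of a listed thing).
The state is a dict: "t": time; "q": joint angles; "joint_vel": joint speeds; "joint_torque": joint torques, N m; "eef_pos": TCP position; "tool_rot": TCP orientation; "contact_force": force on the tool from outside, world axes, zero at the start; "torque": the same for the moment, N m; "gripper_width": opening from 0.0 (shut) to 1.0 (fully open); "grasp_force": force on a finger pad.
Only numpy, scipy, OpenCV 4.12 (cv2) and the standard library are available. Lean on these libraries where they do the work, as an engineer would, in place of code of your own. Each camera call takes 0.05 s, during which the arm holds its last target. There are 200 camera calls.

TASK

Check in the folding calipers lying on the left: squeeze the legs of each one together, lay those that fold, shut, flat in the green stock bay of the sorting case, and lay those whose hinge is seized and will not fold flat in the red repair bay. The case's sliding cover hides part of the bays, so slide it out of the way by its black grip as needed, and finish with it slid fully home over the red bay with the seized calipers under it. Leave the other things on the bench where they are.

Things in the scene. Friction and masses are not known exactly. Their poses are not given: they have to be found in the camera images.
- viscometer: Bystander, fixed: big white viscometer between the calipers and the case, 0.6 m long, its base up to 210 mm high over y = -0.21 to 0.15 m. Its spindle hangs over the base down to 310 mm above the worktop at x = 0.57 m, with the head above and the column behind it: cross over the front of the base, at x below about 0.42 m. Origin near the middle of its underside.
- case: Grey two-bay case fixed on the worktop right of the viscometer: 300 x 164 mm, rim 37 mm high, walls 4 mm. Origin: centre of its underside; x runs along its length, away from the robot. Bays 144 mm (x) by 156 mm (y) inside, floor 6.5 mm up: green stock bay centred at x = -74 mm, red repair bay at x = +74 mm (coloured floors and side tags). Calipers must lie wholly below the rim.
- cover (a joint): Place of the aluminium sliding cover along the case's x, m: 0 = wholly over the green bay, 0.148 = wholly over the red bay (end stops). It starts somewhere between. The cover is 148 mm long, its top 43 mm above the worktop. It drags with about 1.5 N and stays where it is left.
- cover_grip (a point): Middle of the black grip bar on the cover: bar 16 mm thick along the case's x, 56 mm long along its y, from 43 to 65 mm above the worktop; this point lies 54 mm above the worktop.
- caliper_a: Folding caliper lying flat, left of the viscometer: hinge boss 26 mm across, 18 mm high with its brass nut, and two steel legs (blue sleeves) 10 mm wide, 12 mm thick, reaching 108 mm from the hinge; about 0.14 kg. All look alike: only flexing tells a seized one. May be absent. Origin: hinge axis, underside. x: from the hinge along the fixed leg, whose centre line is at y = +7 mm; z up.
- caliper_a_leg (a joint): Opening angle, rad: 0 = shut (legs parallel, 24 mm over both); the moving leg swings towards -y, so the middle of the V points at -angle/2 from the body's x. Starts at 0.32 to 0.46: under 52 mm over both legs 60 mm from the hinge. A free hinge shuts under a light squeeze (1 N) and stays as left; a seized one does not yield to a hard squeeze.
- caliper_a_leg_tip (a point): Underside of the tip of the moving leg of caliper_a, 108 mm from the hinge.
- caliper_b: Folding caliper lying flat, left of the viscometer: hinge boss 26 mm across, 18 mm high with its brass nut, and two steel legs (blue sleeves) 10 mm wide, 12 mm thick, reaching 108 mm from the hinge; about 0.14 kg. All look alike: only flexing tells a seized one. May be absent. Origin: hinge axis, underside. x: from the hinge along the fixed leg, whose centre line is at y = +7 mm; z up.
- caliper_b_leg (a joint): Opening angle, rad: 0 = shut (legs parallel, 24 mm over both); the moving leg swings towards -y, so the middle of the V points at -angle/2 from the body's x. Starts at 0.32 to 0.46: under 52 mm over both legs 60 mm from the hinge. A free hinge shuts under a light squeeze (1 N) and stays as left; a seized one does not yield to a hard squeeze.
- caliper_b_leg_tip (a point): Underside of the tip of the moving leg of caliper_b, 108 mm from the hinge.
- caliper_c: Folding caliper lying flat, left of the viscometer: hinge boss 26 mm across, 18 mm high with its brass nut, and two steel legs (blue sleeves) 10 mm wide, 12 mm thick, reaching 108 mm from the hinge; about 0.14 kg. All look alike: only flexing tells a seized one. May be absent. Origin: hinge axis, underside. x: from the hinge along the fixed leg, whose centre line is at y = +7 mm; z up.
- caliper_c_leg (a joint): Opening angle, rad: 0 = shut (legs parallel, 24 mm over both); the moving leg swings towards -y, so the middle of the V points at -angle/2 from the body's x. Starts at 0.32 to 0.46: under 52 mm over both legs 60 mm from the hinge. A free hinge shuts under a light squeeze (1 N) and stays as left; a seized one does not yield to a hard squeeze.
- caliper_c_leg_tip (a point): Underside of the tip of the moving leg of caliper_c, 108 mm from the hinge.
- caliper_d: Folding caliper lying flat, left of the viscometer: hinge boss 26 mm across, 18 mm high with its brass nut, and two steel legs (blue sleeves) 10 mm wide, 12 mm thick, reaching 108 mm from the hinge; about 0.14 kg. All look alike: only flexing tells a seized one. May be absent. Origin: hinge axis, underside. x: from the hinge along the fixed leg, whose centre line is at y = +7 mm; z up.
- caliper_d_leg (a joint): Opening angle, rad: 0 = shut (legs parallel, 24 mm over both); the moving leg swings towards -y, so the middle of the V points at -angle/2 from the body's x. Starts at 0.32 to 0.46: under 52 mm over both legs 60 mm from the hinge. A free hinge shuts under a light squeeze (1 N) and stays as left; a seized one does not yield to a hard squeeze.
- caliper_d_leg_tip (a point): Underside of the tip of the moving leg of caliper_d, 108 mm from the hinge.
- caliper_e: Folding caliper lying flat, left of the viscometer: hinge boss 26 mm across, 18 mm high with its brass nut, and two steel legs (blue sleeves) 10 mm wide, 12 mm thick, reaching 108 mm from the hinge; about 0.14 kg. All look alike: only flexing tells a seized one. May be absent. Origin: hinge axis, underside. x: from the hinge along the fixed leg, whose centre line is at y = +7 mm; z up.
- caliper_e_leg (a joint): Opening angle, rad: 0 = shut (legs parallel, 24 mm over both); the moving leg swings towards -y, so the middle of the V points at -angle/2 from the body's x. Starts at 0.32 to 0.46: under 52 mm over both legs 60 mm from the hinge. A free hinge shuts under a light squeeze (1 N) and stays as left; a seized one does not yield to a hard squeeze.
- caliper_e_leg_tip (a point): Underside of the tip of the moving leg of caliper_e, 108 mm from the hinge.
- wash_bottle: Bystander, not part of the job: white squeeze wash bottle with red cap, 84 mm wide, 194 mm high. Origin at the centre of its underside.
- marker: Bystander, not part of the job: marker pen, 128 x 12 mm. Origin at the centre of its underside.
- jar: Bystander, not part of the job: brown jar with black lid, 54 mm wide, 65 mm high. Origin at the centre of its underside.
- spatula: Bystander, not part of the job: spatula with wooden grip, 180 mm long. Origin at the centre of its underside.

How it is judged:
By the outcome, as a careful person would: the job done as asked, in the order asked, and still so for the second after the job is handed in, with the robot touching nothing.
Of caliper_a, caliper_b, caliper_c, caliper_d, caliper_e only 4 to 5 are there at a start; the rules pass over those that are not, and their reading is None.
At some moment in a run one of caliper_a, caliper_b, caliper_c, caliper_d, caliper_e may be knocked a few centimetres aside while the robot is not near it.
It also fails if it takes over 210 s, if anything falls off the work surface, if the arm or the gripper's body presses on something with over 40 N, if the wrist force passes 120 N, or if a joint passes its speed limit or range.

## Working session

There is one attempt and no reset: what is moved stays moved. The work goes in short steps, Python scripts to look and compute and a tool call to move; the robot and the scene stay as the last step left them, time stands still between calls to the robot, and variables do not carry over. Pictures are saved under pics/ and viewed, at most 14 in all, crops included, and the job is handed in when it is done.

Besides the shell and the picture viewer there is one more tool, called after "Request:" by a JSON object that holds its "name" and its "arguments". send_rows: Moves the arm, as the interface text tells. Its arguments: {"type":"object","properties":{"deltas":{"type":"string"},"claw":{"type":"number"},"force":{"type":"number"}},"required":["deltas"]}

```bash
mkdir -p pics; ls; cat > h.py <<'E'
import numpy as np, cv2
from station import bot
from scipy.spatial.transform import Rotation as R
def save(p,n): cv2.imwrite('pics/'+n+'.png',p['img'][:,:,::-1])
def pts(p,mask):
    v,u=np.nonzero(mask&(p['depth']>0)); d=p['depth'][v,u]
    K=np.array([[p['fx'],0,p['cx']],[0,p['fy'],p['cy']],[0,0,1]])
    n=cv2.undistortPoints(np.stack([u,v],1).astype(float).reshape(-1,1,2),K,np.array(p['dist_coeffs'])).reshape(-1,2)
    c=np.stack([n[:,0]*d,-n[:,1]*d,-d,np.ones_like(d)],1)
    return (c@np.linalg.inv(np.array(p['camera_from_world'])).T)[:,:3]
E
python3 - <<'E'
from h import *
o=bot.get_obs(); print(o)
for n in('top','scene'):
    p=bot.read_camera(n); save(p,n+'0'); print(n,np.round(np.linalg.inv(p['camera_from_world'])[:3,3],2))
    for q in('caliper_a','caliper_a_leg_tip','case','cover_grip','wash_bottle','marker','jar','spatula','viscometer'):
        for r in bot.landmark_of(p,q): print(q,np.round(r['xyz'],3),round(r['confidence'],2))
E
```

```text
pics
{'t': 0.0, 'q': array([ 1.14785577,  0.4778122 ,  0.02234626,  1.55643565, -0.01151942,
        1.1092798 , -0.08311493]), 'joint_vel': array([-0.00017227,  0.00030071, -0.00033936,  0.00166601, -0.00113368,
        0.00089981,  0.00023302]), 'joint_torque': array([-4.97675937e-04, -5.96438026e+01,  1.60768960e+00, -2.81189364e+01,
        1.24645833e-02,  9.53784096e-03,  1.07227901e-06]), 'eef_pos': array([ 0.20883839, -0.64128765,  0.23832437]), 'tool_rot': array([-8.80899398e-04,  9.87635190e-01,  1.56767075e-01, -2.00655599e-04]), 'contact_force': array([ 0.09771061,  0.29642963, -0.89567913]), 'torque': array([-0.05504601, -0.02797387, -0.01615092]), 'grasp_force': 0.0, 'gripper_width': 0.9986876952110371}
top [0.46 0.05 1.28]
caliper_a [0.503 0.195 0.002] 0.68
caliper_a [0.401 0.337 0.   ] 0.67
caliper_a [0.626 0.189 0.   ] 0.64
caliper_a [ 0.507  0.334 -0.001] 0.55
caliper_a [0.388 0.185 0.001] 0.54
caliper_a_leg_tip [0.642 0.296 0.   ] 0.54
case [ 0.507 -0.312 -0.001] 0.64
cover_grip [ 0.511 -0.311  0.054] 0.84
wash_bottle [0.711 0.366 0.006] 0.73
wash_bottle [ 0.644  0.294 -0.   ] 0.67
marker [ 0.324  0.284 -0.002] 0.45
marker [0.388 0.185 0.003] 0.3
jar [ 0.324  0.282 -0.001] 0.75
jar [0.716 0.257 0.001] 0.73
spatula [ 0.327 -0.337 -0.   ] 0.48
viscometer [ 0.714  0.261 -0.001] 0.4
scene [-0.27  0.43  0.82]
caliper_a [ 0.505  0.335 -0.003] 0.81
caliper_a [0.39  0.186 0.002] 0.78
caliper_a [ 0.405  0.334 -0.   ] 0.58
caliper_a_leg_tip [0.642 0.294 0.   ] 0.72
cover_grip [ 0.513 -0.304  0.057] 0.55
wash_bottle [ 0.537  0.437 -0.   ] 0.57
wash_bottle [0.708 0.362 0.002] 0.55
marker [0.322 0.286 0.001] 0.77
jar [0.714 0.262 0.004] 0.84
spatula [ 0.328 -0.339 -0.002] 0.42
```

View pics/top0.png

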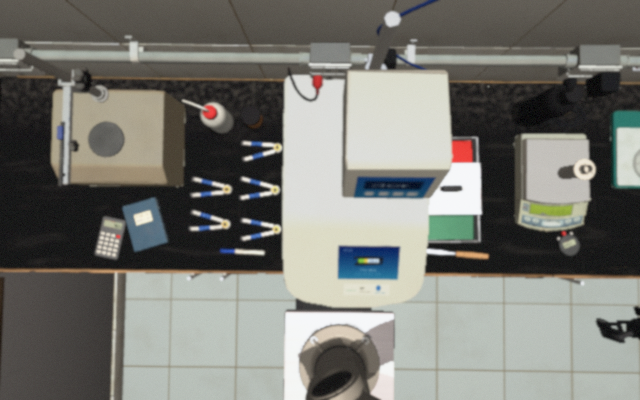

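View pics/scene0.png

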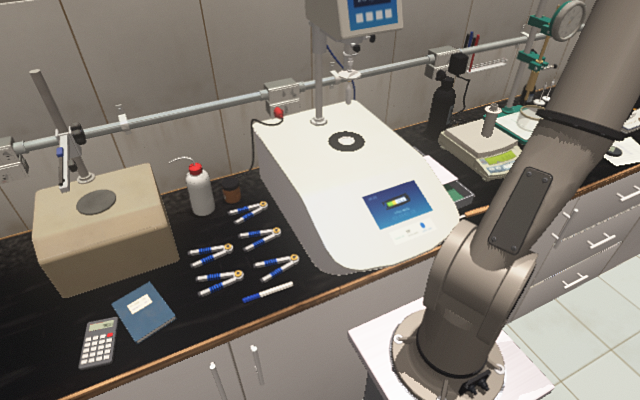

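The top view shows five calipers, with hinges near px (228,190), (228,228), (278,148), (278,188) and (278,230). Their legs point left (+y). The cover sits mid-case, with its grip at px (452,188). The scene view agrees with this.

```bash
cat >> h.py <<'E'
def cal(p):
    ms=[m['mask'] for m in bot.masks_of(p,'caliper_a') if m['confidence']>.3]
    H=[np.array(r['xyz']) for r in bot.landmark_of(p,'caliper_a') if r['confidence']>.3]
    for m in ms:
        P=pts(p,m); P=P[(abs(P[:,2])<.04)]
        if len(P)<20: continue
        c=P.mean(0); u=np.linalg.svd(P[:,:2]-c[:2],full_matrices=False)[2][0]
        s=(P[:,:2]-c[:2])@u; w=(P[:,:2]-c[:2])@np.array([-u[1],u[0]])
        # hinge: narrow end
        sp=lambda k: np.ptp(w[k])
        if sp(s<np.percentile(s,15))>sp(s>np.percentile(s,85)): u=-u; s=-s
        h=c[:2]+u*(s.min()+.013)
        near=[np.round(x[:2],3) for x in H if np.linalg.norm(x[:2]-h)<.04]
        print('n',len(P),'hinge',np.round(h,3),'net',near,'at55',np.round(h+.055*u,3),'yaw',round(np.degrees(np.arctan2(u[1],u[0])),1),'len',round(np.ptp(s),3),'w',round(np.ptp(w),3))
E
python3 - <<'E'
from h import *
p=bot.read_camera('top'); cal(p)
for q in('case','cover','spatula'):
    for m in bot.masks_of(p,q)[:2]:
        P=pts(p,m['mask']); P=P[(P[:,2]>-.02)&(P[:,2]<.08)]
        if len(P)<30: continue
        print(q,m['confidence'],len(P),cv2.minAreaRect(P[:,:2].astype(np.float32)),P.min(0),P.max(0))
E
```

```text
n 295 hinge [0.391 0.188] net [array([0.387, 0.184])] at55 [0.389 0.243] yaw 91.8 len 0.115 w 0.061
n 379 hinge [0.401 0.335] net [array([0.403, 0.337])] at55 [0.41  0.389] yaw 81.4 len 0.119 w 0.057
n 234 hinge [0.505 0.193] net [array([0.504, 0.194])] at55 [0.503 0.248] yaw 91.6 len 0.115 w 0.061
n 277 hinge [0.505 0.333] net [array([0.505, 0.331])] at55 [0.505 0.388] yaw 90.6 len 0.114 w 0.047
n 226 hinge [0.625 0.188] net [array([0.628, 0.189])] at55 [0.625 0.243] yaw 90.3 len 0.115 w 0.054
case 0.69 4244 ((0.5111595988273621, -0.32966023683547974), (0.298221230506897, 0.1607510894536972), 0.7374197840690613) [ 0.36127047 -0.41096607 -0.00215185] [ 0.66090334 -0.24988756  0.07075585]
cover 0.56 2193 ((0.5146714448928833, -0.32986488938331604), (0.15228129923343658, 0.16303203999996185), 1.776505947113037) [ 0.43830868 -0.41284332  0.0020063 ] [ 0.59193945 -0.24988756  0.07075585]
spatula 0.8 259 ((0.32478171586990356, -0.3418325185775757), (0.1755729615688324, 0.015308822505176067), 86.45841979980469) [ 0.31463076 -0.42955875 -0.00190947] [ 0.33583017 -0.25418954  0.01875145]
```

Request:
{"name": "send_rows", "arguments": {"deltas": "0.03 -0.03 0 -8; 0.06 -0.06 0 -16; 0.09 -0.09 0 -24; 0.12 -0.12 0 -32; 0.15 -0.15 0 -40", "claw": 0.6, "force": 30}}

```text
t: 1.8
eef_pos: [0.3058, -0.4513, 0.2395]
tool_rot: [0.0, 0.873, 0.488, -0.0]
contact_force: [0.2, 0.0, -0.6]
gripper_width: 0.605
grasp_force: 0.0
```

Request:
{"name": "send_rows", "arguments": {"deltas": "0.042 0.022 0 -8; 0.085 0.044 0 -16; 0.127 0.066 0 -24; 0.17 0.088 0 -32; 0.212 0.109 0 -32"}}

```text
t: 2.3
eef_pos: [0.5114, -0.3296, 0.2396]
tool_rot: [0.0, 0.706, 0.709, 0.0]
contact_force: [-0.2, -0.3, 0.5]
gripper_width: 0.6
grasp_force: 0.0
```

```bash
python3 - <<'E'
from h import *
p=bot.read_camera('wrist'); save(p,'w1'); print(bot.get_obs()['eef_pos'],bot.get_obs()['q'])
for q in('case','cover_grip'):
    for r in bot.landmark_of(p,q): print(q,np.round(r['xyz'],3),round(r['confidence'],2))
for q in('case','cover','cover_grip'):
  for m in bot.masks_of(p,q)[:1]:
    P=pts(p,m['mask']); P=P[(P[:,2]>-.02)&(P[:,2]<.08)]
    print(q,m['confidence'],len(P),cv2.minAreaRect(P[:,:2].astype(np.float32)),P.min(0),P.max(0))
    if q=='cover':
        G=P[P[:,2]>.055]; print('grip',cv2.minAreaRect(G[:,:2].astype(np.float32)),G[:,2].max())
E
```

```text
[ 0.51903526 -0.32223212  0.23989078] [ 0.74723496  0.39758665 -0.38033199  1.69659218  0.15737437  1.07384411
  0.33014768]
case [ 0.509 -0.305 -0.   ] 0.58
case [ 0.32  -0.343  0.004] 0.18
cover_grip [ 0.515 -0.311  0.052] 0.57
case 0.71 37192 ((0.5100418329238892, -0.3183697462081909), (0.3327867388725281, 0.1988275647163391), 1.4371025562286377) [ 0.34200797 -0.41873824 -0.00181532] [ 0.67812012 -0.21843598  0.06685799]
cover 0.62 19512 ((0.5126626491546631, -0.3179965317249298), (0.1668493002653122, 0.19816884398460388), 1.4577008485794067) [ 0.42740791 -0.41890355 -0.00218361] [ 0.59748102 -0.21710948  0.06685799]
grip ((0.5127769708633423, -0.31036174297332764), (0.016109099611639977, 0.05581839010119438), 1.5517722368240356) 0.06685798770785822
cover_grip 0.85 19394 ((0.5130770802497864, -0.31783416867256165), (0.16629323363304138, 0.1994171440601349), 0.8248424530029297) [ 0.42858011 -0.41691862 -0.00194746] [ 0.59554307 -0.21713253  0.06685799]
```

View pics/w1.png

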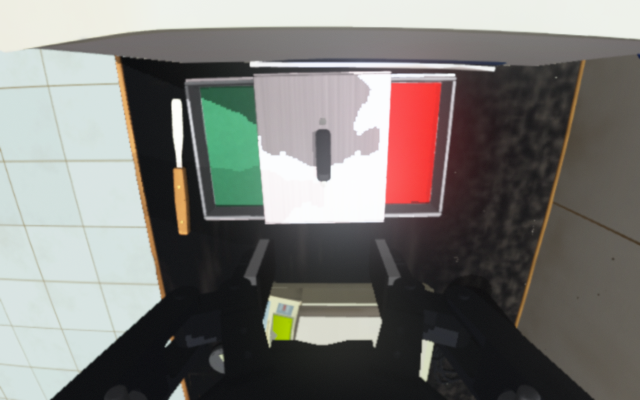

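The wrist view shows the cover's grip bar at px (323,155), green to its left and red to its right. The bar is at (0.513, -0.310).

Request:
{"name": "send_rows", "arguments": {"deltas": "0.005 0 0.04 0; 0.01 0 0.08 0; 0.01 0 0.12 0; 0.01 0 0.12 0; 0.01 0 0.12 0"}}

```text
t: 3.1
eef_pos: [0.5089, -0.3219, 0.1198]
tool_rot: [-0.0, 0.708, 0.707, -0.0]
contact_force: [-0.4, -0.8, 0.8]
gripper_width: 0.598
grasp_force: 0.0
```

```bash
python3 - <<'E'
from h import *
p=bot.read_camera('wrist');o=bot.get_obs(); print(o['eef_pos'],o['tool_rot'])
m=bot.masks_of(p,'case')[0]; P=pts(p,m['mask']);Q=P[(P[:,2]>.03)&(P[:,2]<.0405)]
print(len(Q),np.percentile(Q,[0,1,5,50,95,99,100],axis=0)[:,:2].T)
G=pts(p,np.ones((400,640),bool));G=G[(G[:,2]>.056)&(G[:,2]<.07)&(abs(G[:,0]-.513)<.04)&(abs(G[:,1]+.31)<.06)]; print(cv2.minAreaRect(G[:,:2].astype(np.float32)))
E
```

```text
[ 0.51020915 -0.32214921  0.12114834] [1.11110608e-03 7.07563039e-01 7.06649349e-01 9.05335275e-05]
6639 [[ 0.35910245  0.36086678  0.36254074  0.51699847  0.65854632  0.66003716
   0.6614349 ]
 [-0.39916684 -0.39673586 -0.391724   -0.27553382 -0.22460416 -0.22310554
  -0.22193876]]
((0.5127080082893372, -0.310118168592453), (0.016659166663885117, 0.05510568618774414), 2.144397020339966)
```

Request:
{"name": "send_rows", "arguments": {"deltas": "0.01 0.003 0.035 -2; 0.01 0.003 0.065 -2; 0.01 0.003 0.065 -2; 0.01 0.003 0.065 -2"}}

```text
t: 3.6
eef_pos: [0.5137, -0.3115, 0.0561]
tool_rot: [0.001, 0.695, 0.719, 0.0]
contact_force: [0.3, -0.3, 1.0]
gripper_width: 0.6
grasp_force: 0.0
```

Request:
{"name": "send_rows", "arguments": {"deltas": "0 0 0 0; 0 0 0 0; 0 0 0 0; 0 0 0 0; 0 0 0 0", "claw": 0.1, "force": 25}}

```text
t: 4.1
eef_pos: [0.5138, -0.3114, 0.0561]
tool_rot: [0.001, 0.695, 0.719, 0.0]
contact_force: [-1.4, 0.0, 7.0]
gripper_width: 0.179
grasp_force: 25.5
```

Request:
{"name": "send_rows", "arguments": {"deltas": "0 0.02 0 0; 0 0.04 0 0; 0 0.06 0 0; 0 0.071 0 0; 0 0.072 0 0"}}

```text
t: 4.6
eef_pos: [0.5846, -0.3099, 0.0561]
tool_rot: [0.0, 0.695, 0.719, -0.001]
contact_force: [-6.7, -1.8, 13.5]
gripper_width: 0.181
grasp_force: 27.2
```

Request:
{"name": "send_rows", "arguments": {"deltas": "0 0 0 0; 0 0 0 0"}}

```text
t: 4.8
eef_pos: [0.5846, -0.3099, 0.0562]
tool_rot: [0.001, 0.695, 0.719, -0.001]
contact_force: [-3.2, -2.7, 9.9]
gripper_width: 0.184
grasp_force: 26.6
```

Request:
{"name": "send_rows", "arguments": {"deltas": "0 0 0 0; 0 0 0 0; 0 0 0 0; 0 0 -0.04 0; 0 0 -0.08 0", "claw": 0.8}}

```text
t: 5.3
eef_pos: [0.5838, -0.3072, 0.1336]
tool_rot: [-0.002, 0.694, 0.72, -0.0]
contact_force: [1.0, -1.4, 0.5]
gripper_width: 0.796
grasp_force: 0.0
```

Request:
{"name": "send_rows", "arguments": {"deltas": "0 -0.02 -0.04 0; 0 -0.05 -0.08 0; 0 -0.08 -0.12 0; 0 -0.11 -0.155 0; 0 -0.15 -0.17 0"}}

```text
t: 5.8
eef_pos: [0.4361, -0.3133, 0.3079]
tool_rot: [0.003, 0.694, 0.72, 0.001]
contact_force: [-0.8, -0.2, 0.4]
gripper_width: 0.799
grasp_force: 0.0
```

Request:
{"name": "send_rows", "arguments": {"deltas": "0.045 -0.01 0 0; 0.09 -0.01 0 0; 0.135 -0.01 0 0; 0.18 -0.008 0 0; 0.23 -0.006 0 0"}}

```text
t: 6.3
eef_pos: [0.4203, -0.0823, 0.3044]
tool_rot: [0.0, 0.695, 0.719, -0.0]
contact_force: [1.2, 0.6, 0.1]
gripper_width: 0.8
grasp_force: 0.0
```

Request:
{"name": "send_rows", "arguments": {"deltas": "0.05 0.002 0 0; 0.1 0.004 0 0; 0.15 0.005 0 0; 0.2 0.005 0 0; 0.25 0.005 0 0"}}

```text
t: 6.8
eef_pos: [0.4162, 0.1681, 0.3045]
tool_rot: [0.0, 0.694, 0.72, 0.0]
contact_force: [0.7, -0.2, 1.0]
gripper_width: 0.8
grasp_force: 0.0
```

Request:
{"name": "send_rows", "arguments": {"deltas": "0.03 0.01 0 0; 0.06 0.02 0 0; 0.06 0.02 0 0; 0.06 0.02 0 0; 0.06 0.02 0 0"}}

```text
t: 7.3
eef_pos: [0.4345, 0.2257, 0.304]
tool_rot: [0.0, 0.695, 0.719, -0.001]
contact_force: [-0.5, -0.8, -0.5]
gripper_width: 0.796
grasp_force: 0.0
```

```bash
python3 - <<'E'
from h import *
p=bot.read_camera('wrist'); save(p,'w2'); o=bot.get_obs(); print(o['eef_pos'],o['tool_rot'],o['contact_force']); cal(p)
p=bot.read_camera('top');cal(p);save(p,'top1')
E
```

```text
[0.43465233 0.22550681 0.30410665] [ 3.16118993e-04  6.94992334e-01  7.19016934e-01 -4.51424376e-04] [ 0.42920391 -0.01044673 -0.36788519]
n 1251 hinge [0.391 0.188] net [array([0.391, 0.188])] at55 [0.389 0.243] yaw 92.2 len 0.118 w 0.065
n 1434 hinge [0.627 0.188] net [array([0.631, 0.186])] at55 [0.622 0.243] yaw 94.8 len 0.117 w 0.064
n 1603 hinge [0.503 0.333] net [array([0.503, 0.328])] at55 [0.509 0.387] yaw 84.3 len 0.118 w 0.061
n 1431 hinge [0.403 0.335] net [array([0.401, 0.336])] at55 [0.41 0.39] yaw 82.2 len 0.11 w 0.056
n 1229 hinge [0.503 0.194] net [array([0.503, 0.194])] at55 [0.507 0.249] yaw 86.6 len 0.116 w 0.066
n 99 hinge [0.69  0.334] net [] at55 [0.719 0.381] yaw 58.0 len 0.163 w 0.075
n 244 hinge [0.499 0.193] net [array([0.501, 0.194])] at55 [0.512 0.247] yaw 76.3 len 0.119 w 0.052
n 335 hinge [0.629 0.188] net [array([0.626, 0.187])] at55 [0.619 0.242] yaw 100.5 len 0.122 w 0.059
n 148 hinge [0.406 0.243] net [] at55 [0.388 0.19 ] yaw -108.3 len 0.082 w 0.041
n 89 hinge [0.533 0.419] net [] at55 [0.518 0.366] yaw -105.6 len 0.114 w 0.023
```

View pics/w2.png

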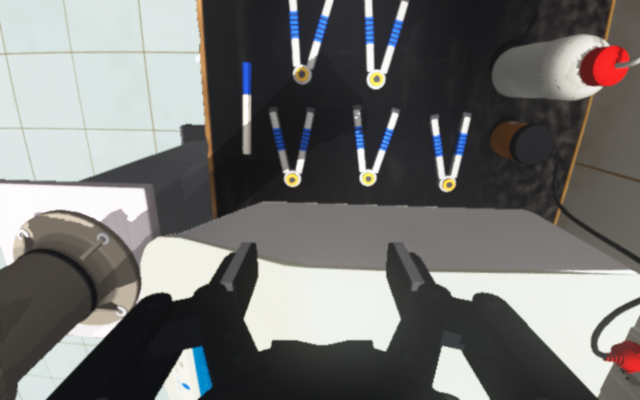

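The wrist view shows all five calipers: front-row hinges at px (292,178), (368,178) and (448,184), back row at (302,74) and (376,78). I'll take the near-front one first.

Request:
{"name": "send_rows", "arguments": {"deltas": "0.01 -0.022 0.04 0; 0.019 -0.044 0.08 0; 0.019 -0.044 0.13 0; 0.019 -0.044 0.18 0; 0.019 -0.044 0.23 0"}}

```text
t: 8.1
eef_pos: [0.3904, 0.244, 0.0729]
tool_rot: [0.0, 0.695, 0.719, 0.001]
contact_force: [1.7, 0.9, 0.3]
gripper_width: 0.8
grasp_force: 0.0
```

Request:
{"name": "send_rows", "arguments": {"deltas": "0 0 0.04 0; 0 0 0.055 0; 0 0 0.062 0; 0 0 0.062 0"}}

```text
t: 8.5
eef_pos: [0.39, 0.2442, 0.012]
tool_rot: [-0.0, 0.694, 0.72, -0.0]
contact_force: [-0.0, 0.1, 0.1]
gripper_width: 0.798
grasp_force: 0.0
```

Request:
{"name": "send_rows", "arguments": {"deltas": "0 0 0 0; 0 0 0 0; 0 0 0 0; 0 0 0 0; 0 0 0 0", "claw": 0.1, "force": 30}}

```text
t: 9.0
eef_pos: [0.3909, 0.2448, 0.014]
tool_rot: [0.001, 0.695, 0.719, 0.001]
contact_force: [-1.8, -0.3, 6.7]
gripper_width: 0.561
grasp_force: 29.2
```

Request:
{"name": "send_rows", "arguments": {"deltas": "0 0 0 0; 0 0 0 0; 0 0 0 0; 0 0 0 0; 0 0 0 0"}}

```text
t: 9.5
eef_pos: [0.3909, 0.2448, 0.014]
tool_rot: [0.001, 0.695, 0.719, 0.001]
contact_force: [-1.6, 0.2, 7.8]
gripper_width: 0.559
grasp_force: 29.2
```

The first one held at 47 mm under 30 N, so it is seized. I'll leave it for later and test the next.

Request:
{"name": "send_rows", "arguments": {"deltas": "0 0 0 0; 0 0 0 0; 0 0 0 0; 0 0 -0.035 0; 0 0 -0.07 0", "claw": 0.8}}

```text
t: 10.0
eef_pos: [0.3893, 0.2439, 0.0826]
tool_rot: [-0.001, 0.694, 0.72, -0.001]
contact_force: [1.2, 0.2, 0.2]
gripper_width: 0.8
grasp_force: 0.0
```

Request:
{"name": "send_rows", "arguments": {"deltas": "0 0.04 0 5; 0 0.08 0 10; 0 0.121 0 10; 0 0.121 0 10; 0 0.121 0.03 10"}}

```text
t: 10.5
eef_pos: [0.5145, 0.25, 0.0549]
tool_rot: [0.001, 0.755, 0.655, 0.004]
contact_force: [-0.1, 0.7, -0.4]
gripper_width: 0.8
grasp_force: 0.0
```

Request:
{"name": "send_rows", "arguments": {"deltas": "0 0 0.025 0; 0 0 0.04 0; 0 0 0.04 0; 0 0 0.04 0"}}

```text
t: 10.9
eef_pos: [0.5109, 0.2489, 0.0127]
tool_rot: [-0.0, 0.754, 0.656, 0.0]
contact_force: [1.0, -0.1, -0.4]
gripper_width: 0.799
grasp_force: 0.0
```

Request:
{"name": "send_rows", "arguments": {"deltas": "0 0 0 0; 0 0 0 0; 0 0 0 0; 0 0 0 0; 0 0 0 0", "claw": 0.1, "force": 30}}

```text
t: 11.4
eef_pos: [0.5115, 0.2494, 0.0142]
tool_rot: [0.0, 0.754, 0.656, 0.001]
contact_force: [-2.7, -1.2, 7.3]
gripper_width: 0.573
grasp_force: 29.2
```

Request:
{"name": "send_rows", "arguments": {"deltas": "0 0 0 0; 0 0 0 0; 0 0 0 0; 0 0 0 0; 0 0 0 0"}}

```text
t: 11.9
eef_pos: [0.5116, 0.2494, 0.0142]
tool_rot: [0.0, 0.754, 0.656, 0.001]
contact_force: [-2.0, -0.5, 7.0]
gripper_width: 0.572
grasp_force: 29.2
```

Request:
{"name": "send_rows", "arguments": {"deltas": "0 0 0 0; 0 0 0 0; 0 0 0 0; 0 0 -0.035 0; 0 0 -0.07 0", "claw": 0.8}}

```text
t: 12.4
eef_pos: [0.5102, 0.2481, 0.0823]
tool_rot: [-0.0, 0.754, 0.656, -0.001]
contact_force: [1.2, 0.2, 1.1]
gripper_width: 0.8
grasp_force: 0.0
```

Request:
{"name": "send_rows", "arguments": {"deltas": "-0.02 0.01 -0.04 -5; -0.04 0.02 -0.08 -10; -0.04 0.02 -0.12 -10; -0.04 0.02 -0.17 -10; -0.04 0.02 -0.17 -10"}}

```text
t: 12.9
eef_pos: [0.5283, 0.2083, 0.2592]
tool_rot: [0.002, 0.695, 0.719, 0.005]
contact_force: [0.0, 0.9, 0.1]
gripper_width: 0.799
grasp_force: 0.0
```

```bash
cat >> h.py <<'E'
def cal2(p):
    H=[np.array(r['xyz'])[:2] for r in bot.landmark_of(p,'caliper_a') if r['confidence']>.25]
    for m in bot.masks_of(p,'caliper_a'):
        P=pts(p,m['mask']); P=P[(abs(P[:,2])<.05),:2]
        if len(P)<20 or m['confidence']<.25: continue
        d=[np.percentile(np.linalg.norm(P-h,axis=1),20) for h in H]
        k=int(np.argmin([np.linalg.norm(P-h,axis=1).min()+.2*np.linalg.norm(P.mean(0)-h) for h in H])); h=H[k]
        v=P-h; r=np.linalg.norm(v,axis=1); a0=np.arctan2(*v.mean(0)[::-1])
        a=np.arctan2(v[:,1],v[:,0]); f=(r>.06)&(r<.115)&(abs(a-a0)<.6)
        if f.sum()<5: continue
        lo,hi=np.percentile(a[f],[4,96]); y=(lo+hi)/2
        print('hinge',np.round(h,3),'yaw',round(np.degrees(y),1),'spread',round(hi-lo,2),'at55',np.round(h+.055*np.array([np.cos(y),np.sin(y)]),3),'rmax',round(np.percentile(r,98),3))
E
python3 - <<'E'
from h import *
p=bot.read_camera('wrist'); save(p,'w3'); o=bot.get_obs(); print(o['eef_pos'],o['tool_rot']); cal2(p)
E
```

```text
[0.52698537 0.20723871 0.25587693] [0.00162522 0.69460967 0.71937845 0.00306792]
hinge [0.503 0.332] yaw 84.7 spread 0.7 at55 [0.508 0.386] rmax 0.069
hinge [0.63  0.186] yaw 97.5 spread 0.65 at55 [0.623 0.24 ] rmax 0.108
hinge [0.392 0.187] yaw 90.3 spread 0.71 at55 [0.392 0.242] rmax 0.106
```

View pics/w3.png

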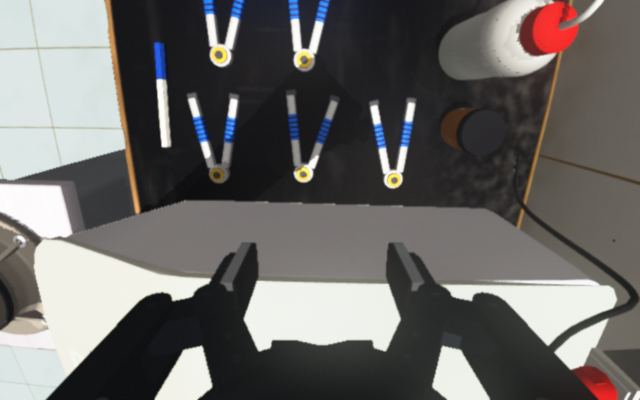

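Request:
{"name": "send_rows", "arguments": {"deltas": "0.01 0.032 0.03 -3; 0.02 0.064 0.06 -5; 0.03 0.096 0.09 -5; 0.03 0.096 0.14 -5; 0.03 0.096 0.18 -5", "claw": 0.75}}

```text
t: 13.55
eef_pos: [0.6187, 0.239, 0.0672]
tool_rot: [-0.001, 0.662, 0.749, -0.002]
contact_force: [-1.2, -1.3, -0.3]
gripper_width: 0.752
grasp_force: 0.0
```

Request:
{"name": "send_rows", "arguments": {"deltas": "0 0 0.035 0; 0 0 0.055 0; 0 0 0.064 0; 0 0 0.064 0; 0 0 0.064 0"}}

```text
t: 14.05
eef_pos: [0.621, 0.2402, 0.0097]
tool_rot: [0.0, 0.662, 0.749, 0.001]
contact_force: [-0.0, -0.2, 0.0]
gripper_width: 0.747
grasp_force: 0.0
```

Request:
{"name": "send_rows", "arguments": {"deltas": "0 0 0 0; 0 0 0 0; 0 0 0 0; 0 0 0 0; 0 0 0 0", "claw": 0.1, "force": 30}}

```text
t: 14.55
eef_pos: [0.6213, 0.2401, 0.01]
tool_rot: [0.001, 0.662, 0.749, 0.001]
contact_force: [0.3, -0.0, 6.9]
gripper_width: 0.265
grasp_force: 31.0
```

Request:
{"name": "send_rows", "arguments": {"deltas": "0 0 0 0; 0 0 0 0; 0 0 0 0; 0 0 0 0; 0 0 0 0"}}

```text
t: 15.05
eef_pos: [0.6213, 0.2401, 0.01]
tool_rot: [0.001, 0.662, 0.749, 0.001]
contact_force: [-0.5, -0.9, 6.8]
gripper_width: 0.267
grasp_force: 31.0
```

It shut to 23 mm, so this one is free. Carrying it to the green bay.

Request:
{"name": "send_rows", "arguments": {"deltas": "0 0 -0.04 0; 0 0 -0.085 0; 0 -0.02 -0.13 3; 0 -0.045 -0.17 5; 0 -0.07 -0.21 5"}}

```text
t: 15.55
eef_pos: [0.5496, 0.2307, 0.2199]
tool_rot: [0.0, 0.695, 0.719, -0.0]
contact_force: [0.6, -0.9, -1.1]
gripper_width: 0.263
grasp_force: 30.1
```

Request:
{"name": "send_rows", "arguments": {"deltas": "0 -0.03 -0.035 0; 0 -0.065 -0.065 0; 0 -0.105 -0.09 0; -0.025 -0.132 -0.095 0; -0.07 -0.132 -0.095 0"}}

```text
t: 16.05
eef_pos: [0.4177, 0.1595, 0.3147]
tool_rot: [0.001, 0.691, 0.723, 0.001]
contact_force: [1.4, -1.1, -0.7]
gripper_width: 0.262
grasp_force: 30.1
```

Request:
{"name": "send_rows", "arguments": {"deltas": "-0.05 -0.002 0 0; -0.1 -0.004 0 0; -0.15 -0.006 0 0; -0.2 -0.008 0 0; -0.25 -0.01 0 0"}}

```text
t: 16.55
eef_pos: [0.4192, -0.0956, 0.3136]
tool_rot: [0.001, 0.694, 0.72, -0.0]
contact_force: [1.9, 1.0, -1.5]
gripper_width: 0.263
grasp_force: 30.1
```

Request:
{"name": "send_rows", "arguments": {"deltas": "-0.045 -0.002 0 0; -0.09 -0.012 0 0; -0.135 -0.022 0 0; -0.18 -0.033 0 0; -0.213 -0.033 0 0"}}

```text
t: 17.05
eef_pos: [0.3923, -0.3108, 0.3132]
tool_rot: [-0.0, 0.696, 0.718, -0.001]
contact_force: [0.3, 0.3, -1.0]
gripper_width: 0.268
grasp_force: 30.1
```

Request:
{"name": "send_rows", "arguments": {"deltas": "0 0 0.04 0; 0 0 0.08 0; 0 0 0.12 0; 0 0 0.16 0; 0 0 0.16 0"}}

```text
t: 17.55
eef_pos: [0.3911, -0.3054, 0.1489]
tool_rot: [-0.005, 0.694, 0.72, -0.001]
contact_force: [-0.7, -0.2, -1.2]
gripper_width: 0.263
grasp_force: 30.1
```

```bash
python3 - <<'E'
from h import *
p=bot.read_camera('wrist'); save(p,'w4'); o=bot.get_obs(); print(o['eef_pos'],o['tool_rot'])
P=pts(p,np.ones((400,640),bool));Q=P[(P[:,2]>.032)&(P[:,2]<.041)&(P[:,1]>-.42)&(P[:,1]<-.2)&(P[:,0]>.3)&(P[:,0]<.5)]
print(np.percentile(Q,[0,1,5,50,95,99,100],axis=0)[:,:2].T)
G=P[(P[:,2]>.058)&(P[:,2]<.07)&(abs(P[:,0]-.585)<.05)&(abs(P[:,1]+.31)<.06)]; print(cv2.minAreaRect(G[:,:2].astype(np.float32)))
E
```

```text
[ 0.39301201 -0.30646237  0.15179581] [-2.78180980e-03  6.94247356e-01  7.19731049e-01 -2.95737795e-04]
[[ 0.33932673  0.35916648  0.36022771  0.40014769  0.49271669  0.49832319
   0.49997145]
 [-0.39472723 -0.39260039 -0.390746   -0.23434352 -0.21053299 -0.20999811
  -0.20969066]]
((0.583774209022522, -0.3080497086048126), (0.01695067435503006, 0.054776400327682495), 1.2745832204818726)
```

View pics/w4.png

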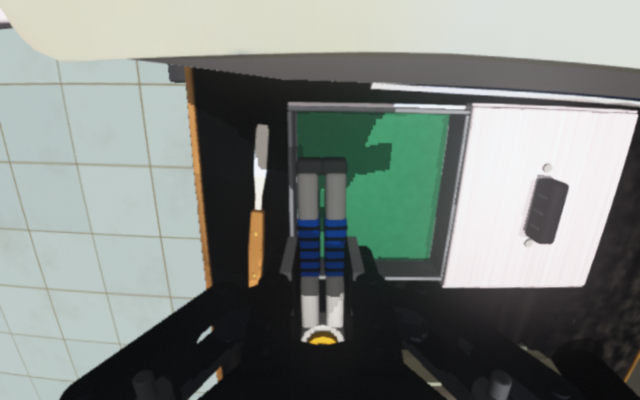

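The wrist view shows the shut caliper held over the green bay. The left rim is at px 292 and the cover is fully home.

Request:
{"name": "send_rows", "arguments": {"deltas": "0 0.004 0.045 0; 0 0.004 0.09 0; 0 0.004 0.118 0; 0 0.004 0.132 0; 0 0.004 0.132 0"}}

```text
t: 18.1
eef_pos: [0.3992, -0.3079, 0.0217]
tool_rot: [0.0, 0.694, 0.72, -0.0]
contact_force: [-0.2, -0.1, -0.7]
gripper_width: 0.264
grasp_force: 30.1
```

Request:
{"name": "send_rows", "arguments": {"deltas": "0 0 0 0; 0 0 0 0; 0 0 0 0; 0 0 -0.02 0; 0 0 -0.05 0", "claw": 0.34}}

```text
t: 18.6
eef_pos: [0.398, -0.3071, 0.0716]
tool_rot: [-0.001, 0.694, 0.72, -0.0]
contact_force: [0.2, 0.0, 0.5]
gripper_width: 0.34
grasp_force: 0.0
```

Request:
{"name": "send_rows", "arguments": {"deltas": "0 0.01 -0.04 0; 0 0.015 -0.08 0; 0 0.02 -0.12 0; 0 0.025 -0.165 0; 0 0.025 -0.21 0", "claw": 0.8}}

```text
t: 19.1
eef_pos: [0.424, -0.3062, 0.2842]
tool_rot: [0.001, 0.694, 0.72, 0.0]
contact_force: [1.1, -1.6, 0.2]
gripper_width: 0.797
grasp_force: 0.0
```

```bash
python3 - <<'E'
from h import *
p=bot.read_camera('wrist'); save(p,'w5'); o=bot.get_obs(); print(o['eef_pos'],o['tool_rot']); cal2(p)
p=bot.read_camera('top');cal2(p)
E
```

```text
[ 0.42724427 -0.30792592  0.29196708] [0.0064916  0.69420653 0.71974589 0.00100093]
hinge [ 0.406 -0.367] yaw 94.7 spread 0.3 at55 [ 0.401 -0.312] rmax 0.111
hinge [0.507 0.334] yaw 88.9 spread 0.66 at55 [0.508 0.388] rmax 0.106
hinge [0.503 0.195] yaw 81.9 spread 0.76 at55 [0.511 0.249] rmax 0.103
hinge [0.388 0.184] yaw 87.8 spread 0.72 at55 [0.39  0.239] rmax 0.104
hinge [0.405 0.338] yaw 85.6 spread 0.68 at55 [0.409 0.393] rmax 0.101
hinge [ 0.4  -0.36] yaw 90.5 spread 0.28 at55 [ 0.4   -0.305] rmax 0.101
hinge [ 0.4  -0.36] yaw 156.0 spread 0.76 at55 [ 0.35  -0.338] rmax 0.123
hinge [0.503 0.195] yaw 64.1 spread 0.16 at55 [0.527 0.244] rmax 0.102
```

View pics/w5.png

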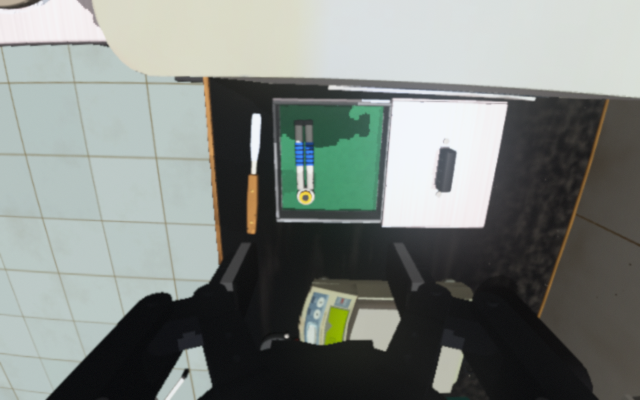

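Request:
{"name": "send_rows", "arguments": {"deltas": "0.049 0 -0.005 0; 0.098 0 -0.01 0; 0.147 0 -0.015 0; 0.196 0 -0.02 0; 0.245 0 -0.025 0"}}

```text
t: 19.9
eef_pos: [0.4137, -0.06, 0.3052]
tool_rot: [-0.001, 0.695, 0.719, -0.001]
contact_force: [1.4, -0.5, 0.6]
gripper_width: 0.802
grasp_force: 0.0
```

Request:
{"name": "send_rows", "arguments": {"deltas": "0.05 0.002 0 0; 0.1 0.004 0 0; 0.15 0.005 0 0; 0.2 0.006 0 0; 0.25 0.008 0 0"}}

```text
t: 20.4
eef_pos: [0.413, 0.1894, 0.3053]
tool_rot: [-0.0, 0.695, 0.719, -0.001]
contact_force: [1.1, 0.1, -0.5]
gripper_width: 0.798
grasp_force: 0.0
```

Request:
{"name": "send_rows", "arguments": {"deltas": "0.05 0.001 0 3; 0.1 0.002 0 6; 0.15 0.003 0 10; 0.2 0.004 0 10; 0.2 0.004 0 10"}}

```text
t: 20.9
eef_pos: [0.4069, 0.395, 0.3047]
tool_rot: [-0.003, 0.751, 0.66, -0.001]
contact_force: [-0.8, -0.9, 0.7]
gripper_width: 0.798
grasp_force: 0.0
```

Request:
{"name": "send_rows", "arguments": {"deltas": "0 0 0 0"}}

```text
t: 21.0
eef_pos: [0.4095, 0.3891, 0.3045]
tool_rot: [-0.001, 0.753, 0.658, -0.002]
contact_force: [-0.1, -1.1, -0.2]
gripper_width: 0.802
grasp_force: 0.0
```

```bash
python3 - <<'E'
from h import *
p=bot.read_camera('wrist'); save(p,'w6'); o=bot.get_obs(); print(o['eef_pos'],o['tool_rot']); cal2(p)
E
```

```text
[0.41051758 0.38755322 0.30471206] [-2.14126342e-05  7.54174559e-01  6.56672219e-01 -1.52685005e-03]
hinge [0.404 0.334] yaw 84.5 spread 0.67 at55 [0.409 0.388] rmax 0.108
hinge [0.503 0.331] yaw 85.2 spread 0.64 at55 [0.507 0.386] rmax 0.109
hinge [0.392 0.188] yaw 90.9 spread 0.7 at55 [0.391 0.242] rmax 0.107
hinge [0.506 0.192] yaw 67.0 spread 0.14 at55 [0.528 0.243] rmax 0.106
hinge [0.506 0.192] yaw 84.8 spread 0.74 at55 [0.511 0.247] rmax 0.107
```

Right over E; descend and squeeze.

Request:
{"name": "send_rows", "arguments": {"deltas": "0 0 0.05 0; 0 0 0.1 0; 0 0 0.15 0; 0 0 0.2 0; 0 0 0.24 0"}}

```text
t: 21.65
eef_pos: [0.4116, 0.3851, 0.0638]
tool_rot: [0.001, 0.755, 0.655, -0.001]
contact_force: [0.4, 0.4, 0.0]
gripper_width: 0.799
grasp_force: 0.0
```

Request:
{"name": "send_rows", "arguments": {"deltas": "0 0 0.03 0; 0 0 0.048 0; 0 0 0.053 0; 0 0 0.053 0"}}

```text
t: 22.05
eef_pos: [0.4116, 0.3878, 0.0137]
tool_rot: [0.0, 0.755, 0.656, 0.0]
contact_force: [-0.1, 0.4, 0.5]
gripper_width: 0.802
grasp_force: 0.0
```

Request:
{"name": "send_rows", "arguments": {"deltas": "0 0 0 0; 0 0 0 0; 0 0 0 0; 0 0 0 0; 0 0 0 0", "claw": 0.1, "force": 30}}

```text
t: 22.55
eef_pos: [0.4119, 0.3892, 0.0149]
tool_rot: [0.0, 0.754, 0.656, 0.001]
contact_force: [0.1, 0.2, 9.2]
gripper_width: 0.263
grasp_force: 29.2
```

Request:
{"name": "send_rows", "arguments": {"deltas": "0 0 0 0; 0 0 0 0; 0 0 0 0; 0 0 0 0"}}

```text
t: 22.95
eef_pos: [0.4119, 0.3892, 0.0149]
tool_rot: [0.0, 0.755, 0.656, 0.001]
contact_force: [-0.5, -0.4, 8.8]
gripper_width: 0.263
grasp_force: 29.2
```

E is free. Carry it to the right-hand slot of the green bay.

Request:
{"name": "send_rows", "arguments": {"deltas": "0 0 -0.04 0; 0 0 -0.09 0; 0 0 -0.14 -3; 0 0 -0.19 -6; 0 0 -0.24 -10"}}

```text
t: 23.45
eef_pos: [0.4106, 0.3876, 0.2555]
tool_rot: [0.0, 0.693, 0.721, -0.0]
contact_force: [1.5, 0.3, -0.9]
gripper_width: 0.264
grasp_force: 30.5
```

Request:
{"name": "send_rows", "arguments": {"deltas": "-0.035 0 -0.03 0; -0.075 0 -0.055 0; -0.12 0 -0.058 0; -0.16 0 -0.058 0; -0.2 0 -0.058 0"}}

```text
t: 23.95
eef_pos: [0.4177, 0.1864, 0.3115]
tool_rot: [0.001, 0.695, 0.719, -0.0]
contact_force: [1.3, -0.8, -0.5]
gripper_width: 0.257
grasp_force: 30.5
```

Request:
{"name": "send_rows", "arguments": {"deltas": "-0.05 -0.002 0 0; -0.1 -0.004 0 0; -0.15 -0.006 0 0; -0.2 -0.008 0 0; -0.25 -0.008 0 0"}}

```text
t: 24.45
eef_pos: [0.418, -0.0636, 0.3117]
tool_rot: [0.001, 0.694, 0.72, -0.0]
contact_force: [1.8, -1.1, -1.2]
gripper_width: 0.26
grasp_force: 30.5
```

Request:
{"name": "send_rows", "arguments": {"deltas": "-0.049 0.002 0 0; -0.098 0.004 0 0; -0.147 0.012 0 0; -0.196 0.028 0 0; -0.242 0.044 0 0"}}

```text
t: 24.95
eef_pos: [0.4711, -0.3038, 0.3115]
tool_rot: [0.0, 0.695, 0.719, -0.0]
contact_force: [0.8, 1.4, -0.3]
gripper_width: 0.26
grasp_force: 30.5
```

Request:
{"name": "send_rows", "arguments": {"deltas": "0 0 0 0; 0 0 0.05 0; 0 0 0.1 0; 0 0 0.15 0; 0 0 0.16 0"}}

```text
t: 25.45
eef_pos: [0.4674, -0.2995, 0.1463]
tool_rot: [-0.005, 0.694, 0.72, -0.001]
contact_force: [-0.9, -0.2, -1.5]
gripper_width: 0.26
grasp_force: 30.5
```

Request:
{"name": "send_rows", "arguments": {"deltas": "0 0 0 0; 0 0 0 0"}}

```text
t: 25.65
eef_pos: [0.4731, -0.3021, 0.1537]
tool_rot: [0.002, 0.694, 0.72, 0.0]
contact_force: [0.6, 0.7, -0.7]
gripper_width: 0.262
grasp_force: 30.5
```

Request:
{"name": "send_rows", "arguments": {"deltas": "-0.003 0 0.045 0; -0.003 0 0.085 0; -0.003 0 0.115 0; -0.003 0 0.129 0; -0.003 0 0.129 0"}}

```text
t: 26.15
eef_pos: [0.4726, -0.3052, 0.023]
tool_rot: [0.001, 0.694, 0.72, 0.0]
contact_force: [-0.2, -0.6, -1.4]
gripper_width: 0.264
grasp_force: 31.3
```

Request:
{"name": "send_rows", "arguments": {"deltas": "0 0 0 0; 0 0 0 0; 0 0 0 0; 0 0 -0.02 0; 0 0 -0.05 0", "claw": 0.34}}

```text
t: 26.65
eef_pos: [0.4707, -0.3043, 0.0724]
tool_rot: [-0.001, 0.694, 0.72, -0.0]
contact_force: [0.6, 0.3, 0.0]
gripper_width: 0.341
grasp_force: 0.0
```

Request:
{"name": "send_rows", "arguments": {"deltas": "0 -0.01 -0.045 0; 0 -0.02 -0.09 0; 0 -0.03 -0.135 0; 0 -0.045 -0.18 0; 0 -0.055 -0.225 0", "claw": 0.8}}

```text
t: 27.15
eef_pos: [0.4155, -0.3064, 0.3]
tool_rot: [0.001, 0.694, 0.72, -0.0]
contact_force: [0.8, -0.7, -0.8]
gripper_width: 0.802
grasp_force: 0.0
```

```bash
python3 - <<'E'
from h import *
p=bot.read_camera('wrist'); save(p,'w7'); o=bot.get_obs(); print(o['eef_pos'],o['tool_rot']); cal2(p)
p=bot.read_camera('top');cal2(p)
E
```

```text
[ 0.41773114 -0.3081696   0.30754587] [ 5.82256613e-03  6.94752922e-01  7.19224897e-01 -1.49465903e-04]
hinge [ 0.404 -0.365] yaw 94.3 spread 0.3 at55 [ 0.4  -0.31] rmax 0.108
hinge [ 0.472 -0.363] yaw 90.5 spread 0.3 at55 [ 0.472 -0.308] rmax 0.107
hinge [0.505 0.336] yaw 87.2 spread 0.65 at55 [0.508 0.391] rmax 0.103
hinge [ 0.401 -0.362] yaw 91.0 spread 0.27 at55 [ 0.4   -0.307] rmax 0.104
hinge [0.386 0.185] yaw 86.0 spread 0.7 at55 [0.39 0.24] rmax 0.105
hinge [0.505 0.194] yaw 85.1 spread 0.77 at55 [0.51  0.249] rmax 0.098
hinge [ 0.476 -0.359] yaw 93.6 spread 0.34 at55 [ 0.473 -0.304] rmax 0.099
```

View pics/w7.png

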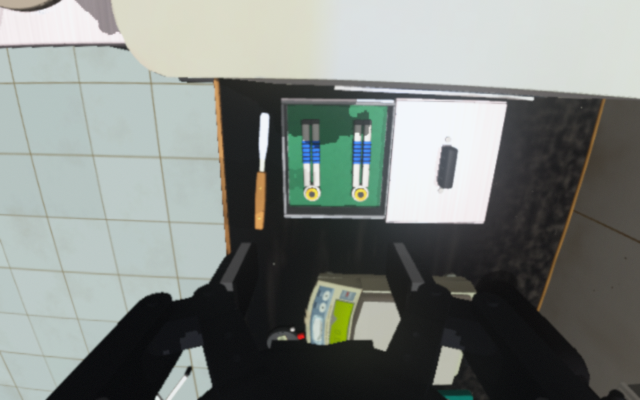

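Both lie flat and shut in green, with hinges at px (312,194) and (360,194). I'll nudge them to the walls to make room for a possible third.

Request:
{"name": "send_rows", "arguments": {"deltas": "-0.009 0.02 0.05 0; -0.009 0.02 0.1 0; -0.009 0.02 0.15 0; -0.009 0.02 0.2 0; -0.009 0.02 0.22 0", "claw": 0}}

```text
t: 27.95
eef_pos: [0.4337, -0.3124, 0.0715]
tool_rot: [-0.005, 0.694, 0.72, -0.0]
contact_force: [-0.7, -0.5, 1.0]
gripper_width: 0.002
grasp_force: 0.0
```

Request:
{"name": "send_rows", "arguments": {"deltas": "0 0 0 0; 0 0 0 0"}}

```text
t: 28.15
eef_pos: [0.4369, -0.3142, 0.0768]
tool_rot: [-0.001, 0.694, 0.72, 0.0]
contact_force: [0.1, -1.1, 1.1]
gripper_width: -0.0
grasp_force: 0.0
```

Request:
{"name": "send_rows", "arguments": {"deltas": "0 0 0.03 0; 0 0 0.05 0; 0 0 0.055 0; 0 0 0.055 0; 0 0 0.055 0"}}

```text
t: 28.65
eef_pos: [0.4381, -0.3155, 0.0239]
tool_rot: [0.001, 0.694, 0.72, 0.0]
contact_force: [0.3, -0.5, 1.6]
gripper_width: 0.0
grasp_force: 0.0
```

Request:
{"name": "send_rows", "arguments": {"deltas": "0 -0.01 0 0; 0 -0.018 0 0; 0 -0.026 0 0; 0 -0.026 0 0; 0 -0.01 0 0"}}

```text
t: 29.15
eef_pos: [0.4245, -0.316, 0.022]
tool_rot: [-0.001, 0.695, 0.719, -0.001]
contact_force: [0.7, -1.0, 0.5]
gripper_width: 0.0
grasp_force: 0.0
```

Request:
{"name": "send_rows", "arguments": {"deltas": "0 0.02 0 0; 0 0.028 0 0; 0 0.034 0 0; 0 0.034 0 0; 0 0.01 0 0"}}

```text
t: 29.65
eef_pos: [0.44, -0.3143, 0.0227]
tool_rot: [0.001, 0.693, 0.72, 0.001]
contact_force: [0.2, 0.7, -0.6]
gripper_width: 0.001
grasp_force: 0.0
```

Request:
{"name": "send_rows", "arguments": {"deltas": "0 0 -0.05 0; 0 0 -0.1 0; 0 -0.005 -0.15 0; 0 -0.01 -0.2 0; 0 -0.02 -0.245 0", "claw": 0.8}}

```text
t: 30.15
eef_pos: [0.4166, -0.3154, 0.2696]
tool_rot: [0.0, 0.694, 0.72, 0.0]
contact_force: [-0.0, -0.9, -0.1]
gripper_width: 0.803
grasp_force: 0.0
```

```bash
python3 - <<'E'
from h import *
p=bot.read_camera('wrist'); save(p,'w8'); o=bot.get_obs(); print(o['eef_pos'],o['tool_rot']); cal2(p)
E
```

```text
[ 0.41816235 -0.31735448  0.27666504] [ 5.17510655e-03  6.94740428e-01  7.19241917e-01 -1.41602122e-04]
hinge [ 0.482 -0.363] yaw 92.1 spread 0.3 at55 [ 0.48  -0.308] rmax 0.107
hinge [ 0.391 -0.367] yaw 90.9 spread 0.32 at55 [ 0.39  -0.312] rmax 0.109
```

Request:
{"name": "send_rows", "arguments": {"deltas": "0.048 0.001 -0.01 0; 0.096 0.002 -0.02 0; 0.144 0.003 -0.03 0; 0.192 0.004 -0.038 0; 0.24 0.004 -0.038 0"}}

```text
t: 30.8
eef_pos: [0.4117, -0.074, 0.3047]
tool_rot: [-0.0, 0.695, 0.719, -0.0]
contact_force: [0.9, -0.3, -0.5]
gripper_width: 0.796
grasp_force: 0.0
```

Request:
{"name": "send_rows", "arguments": {"deltas": "0.05 0.002 0 0; 0.1 0.004 0 0; 0.15 0.005 0 0; 0.2 0.006 0 0; 0.25 0.008 0 0"}}

```text
t: 31.3
eef_pos: [0.4104, 0.1753, 0.304]
tool_rot: [0.0, 0.695, 0.719, -0.001]
contact_force: [1.1, 0.1, 0.2]
gripper_width: 0.798
grasp_force: 0.0
```

Request:
{"name": "send_rows", "arguments": {"deltas": "0.045 0.01 0 2; 0.085 0.035 0 4; 0.125 0.06 0 7; 0.165 0.085 0 7; 0.209 0.103 0 7"}}

```text
t: 31.8
eef_pos: [0.5084, 0.3871, 0.302]
tool_rot: [0.0, 0.738, 0.675, -0.002]
contact_force: [-0.6, -0.2, 1.3]
gripper_width: 0.801
grasp_force: 0.0
```

Request:
{"name": "send_rows", "arguments": {"deltas": "0 0 0 0; 0 0 0 0"}}

```text
t: 32.0
eef_pos: [0.5058, 0.3877, 0.3027]
tool_rot: [-0.001, 0.736, 0.677, -0.002]
contact_force: [0.5, -0.4, 0.0]
gripper_width: 0.799
grasp_force: 0.0
```

```bash
python3 - <<'E'
from h import *
p=bot.read_camera('wrist'); o=bot.get_obs(); print(o['eef_pos'],o['tool_rot']); cal2(p)
E
```

```text
[0.50629755 0.38633845 0.30330258] [-7.70757184e-05  7.36701748e-01  6.76215897e-01 -1.60898930e-03]
hinge [0.505 0.33 ] yaw 87.1 spread 0.64 at55 [0.508 0.385] rmax 0.108
hinge [0.507 0.191] yaw 85.3 spread 0.71 at55 [0.512 0.246] rmax 0.108
hinge [0.391 0.189] yaw 88.6 spread 0.69 at55 [0.392 0.244] rmax 0.105
```

Request:
{"name": "send_rows", "arguments": {"deltas": "0 0.001 0.05 0; 0 0.001 0.1 0; 0 0.001 0.15 0; 0 0.001 0.2 0; 0 0.001 0.24 0"}}

```text
t: 32.65
eef_pos: [0.5082, 0.3837, 0.0629]
tool_rot: [0.001, 0.738, 0.675, -0.001]
contact_force: [0.3, -0.5, -0.1]
gripper_width: 0.804
grasp_force: 0.0
```

Request:
{"name": "send_rows", "arguments": {"deltas": "0 0 0.03 0; 0 0 0.046 0; 0 0 0.051 0; 0 0 0.051 0"}}

```text
t: 33.05
eef_pos: [0.5086, 0.3865, 0.015]
tool_rot: [0.0, 0.737, 0.676, 0.0]
contact_force: [-0.5, 0.6, 0.7]
gripper_width: 0.796
grasp_force: 0.0
```

Request:
{"name": "send_rows", "arguments": {"deltas": "0 0 0 0; 0 0 0 0; 0 0 0 0; 0 0 0 0; 0 0 0 0", "claw": 0.1, "force": 30}}

```text
t: 33.55
eef_pos: [0.5089, 0.3878, 0.0162]
tool_rot: [0.0, 0.737, 0.676, 0.001]
contact_force: [-0.3, -0.7, 8.3]
gripper_width: 0.261
grasp_force: 29.2
```

Request:
{"name": "send_rows", "arguments": {"deltas": "0 0 0 0; 0 0 0 0; 0 0 0 0; 0 0 0 0"}}

```text
t: 33.95
eef_pos: [0.5089, 0.3878, 0.0161]
tool_rot: [0.0, 0.737, 0.676, 0.001]
contact_force: [-0.4, -0.7, 7.9]
gripper_width: 0.26
grasp_force: 29.2
```

D is free too. Carry it to the middle of green.

Request:
{"name": "send_rows", "arguments": {"deltas": "0 0 -0.04 0; 0 0 -0.09 0; 0 0 -0.14 -2; 0 0 -0.19 -4; 0 0 -0.24 -7"}}

```text
t: 34.45
eef_pos: [0.5076, 0.3863, 0.2565]
tool_rot: [0.0, 0.694, 0.72, -0.0]
contact_force: [0.9, 0.4, -2.0]
gripper_width: 0.256
grasp_force: 30.2
```

Request:
{"name": "send_rows", "arguments": {"deltas": "-0.03 -0.02 -0.025 0; -0.065 -0.04 -0.05 0; -0.105 -0.06 -0.058 0; -0.15 -0.08 -0.058 0; -0.194 -0.097 -0.058 0"}}

```text
t: 34.95
eef_pos: [0.4167, 0.188, 0.312]
tool_rot: [0.0, 0.694, 0.72, -0.0]
contact_force: [0.8, -2.2, -0.8]
gripper_width: 0.258
grasp_force: 30.1
```

Request:
{"name": "send_rows", "arguments": {"deltas": "-0.05 -0.002 0 0; -0.1 -0.004 0 0; -0.15 -0.006 0 0; -0.2 -0.008 0 0; -0.25 -0.008 0 0"}}

```text
t: 35.45
eef_pos: [0.4178, -0.0626, 0.3127]
tool_rot: [0.001, 0.695, 0.719, -0.001]
contact_force: [1.8, 0.2, -1.2]
gripper_width: 0.262
grasp_force: 30.1
```

Request:
{"name": "send_rows", "arguments": {"deltas": "-0.049 0 0 0; -0.098 0.002 0 0; -0.147 0.004 0 0; -0.196 0.006 0 0; -0.245 0.008 0 0"}}

```text
t: 35.95
eef_pos: [0.4351, -0.3069, 0.3124]
tool_rot: [0.0, 0.694, 0.72, -0.0]
contact_force: [0.9, 0.1, -0.7]
gripper_width: 0.259
grasp_force: 30.1
```

Request:
{"name": "send_rows", "arguments": {"deltas": "0 0 0 0; 0 0 0.05 0; 0 0 0.1 0; 0 0 0.15 0; 0 0 0.16 0"}}

```text
t: 36.45
eef_pos: [0.4317, -0.3031, 0.1475]
tool_rot: [-0.005, 0.694, 0.72, -0.001]
contact_force: [-1.0, 0.4, -1.8]
gripper_width: 0.262
grasp_force: 30.1
```

Request:
{"name": "send_rows", "arguments": {"deltas": "0 0 0 0; 0 0 0 0; 0 0 0 0"}}

```text
t: 36.75
eef_pos: [0.4373, -0.3059, 0.155]
tool_rot: [0.002, 0.694, 0.72, 0.0]
contact_force: [0.7, -0.4, -1.8]
gripper_width: 0.256
grasp_force: 30.1
```

Request:
{"name": "send_rows", "arguments": {"deltas": "0 -0.001 0.045 0; 0 -0.001 0.085 0; 0 -0.001 0.115 0; 0 -0.001 0.128 0; 0 -0.001 0.128 0"}}

```text
t: 37.25
eef_pos: [0.4351, -0.3054, 0.0246]
tool_rot: [0.0, 0.694, 0.72, -0.0]
contact_force: [-0.1, 0.5, 0.2]
gripper_width: 0.26
grasp_force: 30.7
```

Request:
{"name": "send_rows", "arguments": {"deltas": "0 0 0 0; 0 0 0 0; 0 0 0 0; 0 0 -0.02 0; 0 0 -0.05 0", "claw": 0.33}}

```text
t: 37.75
eef_pos: [0.4337, -0.3047, 0.0744]
tool_rot: [-0.001, 0.694, 0.72, -0.0]
contact_force: [1.1, -0.1, 0.8]
gripper_width: 0.33
grasp_force: 0.0
```

Request:
{"name": "send_rows", "arguments": {"deltas": "0 0 -0.05 0; 0 0 -0.1 0; 0 0 -0.15 0; 0 0 -0.2 0; 0 0 -0.22 0", "claw": 0.6}}

```text
t: 38.25
eef_pos: [0.4366, -0.3054, 0.3004]
tool_rot: [0.004, 0.694, 0.72, 0.0]
contact_force: [-0.0, -0.7, 0.6]
gripper_width: 0.601
grasp_force: 0.0
```

```bash
python3 - <<'E'
from h import *
p=bot.read_camera('wrist'); save(p,'w9'); o=bot.get_obs(); print(o['eef_pos'],o['tool_rot']); cal2(p)
P=pts(p,np.ones((400,640),bool));Q=P[(P[:,1]>-.39)&(P[:,1]<-.24)&(P[:,0]>.368)&(P[:,0]<.505)]; print('bay top z',np.percentile(Q[:,2],[50,99,100]))
E
```

```text
[ 0.43730682 -0.30583846  0.30169868] [5.25151882e-03 6.94362015e-01 7.19606637e-01 3.18069330e-04]
hinge [ 0.437 -0.365] yaw 91.4 spread 0.3 at55 [ 0.435 -0.31 ] rmax 0.109
hinge [ 0.393 -0.365] yaw 93.1 spread 0.3 at55 [ 0.39 -0.31] rmax 0.108
hinge [ 0.482 -0.364] yaw 91.8 spread 0.31 at55 [ 0.481 -0.309] rmax 0.11
bay top z [0.36403345 0.3897004  0.39163982]
```

View pics/w9.png

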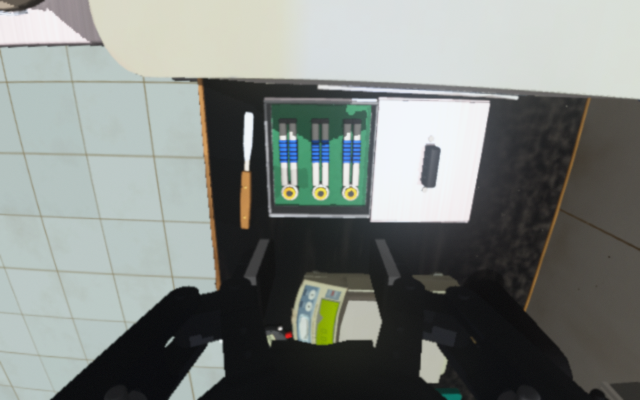

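All three lie shut in green, with hinges at px (289,193), (320,193) and (350,193). Now I'll slide the cover over green.

Request:
{"name": "send_rows", "arguments": {"deltas": "-0.002 0.038 0.03 0; -0.004 0.076 0.06 0; -0.006 0.114 0.09 0; -0.008 0.149 0.12 0; -0.008 0.149 0.16 0"}}

```text
t: 38.9
eef_pos: [0.5882, -0.3055, 0.1324]
tool_rot: [0.001, 0.693, 0.721, 0.002]
contact_force: [0.5, 0.3, -0.7]
gripper_width: 0.597
grasp_force: 0.0
```

Request:
{"name": "send_rows", "arguments": {"deltas": "0 0 0 0; 0 0 0.03 0; 0 0 0.06 0; 0 0 0.078 0; 0 0 0.078 0"}}

```text
t: 39.4
eef_pos: [0.5815, -0.3078, 0.0545]
tool_rot: [-0.002, 0.695, 0.719, -0.001]
contact_force: [-0.6, -0.7, -0.0]
gripper_width: 0.602
grasp_force: 0.0
```

Request:
{"name": "send_rows", "arguments": {"deltas": "0 0 0 0; 0 0 0 0; 0 0 0 0; 0 0 0 0; 0 0 0 0", "claw": 0.1, "force": 25}}

```text
t: 39.9
eef_pos: [0.5845, -0.3083, 0.0583]
tool_rot: [0.001, 0.695, 0.719, 0.0]
contact_force: [-2.0, 0.4, 7.4]
gripper_width: 0.179
grasp_force: 25.3
```

Request:
{"name": "send_rows", "arguments": {"deltas": "0 -0.03 0 0; 0 -0.06 0 0; 0 -0.09 0 0; 0 -0.12 0 0; 0 -0.14 0 0"}}

```text
t: 40.4
eef_pos: [0.4448, -0.3113, 0.0584]
tool_rot: [0.001, 0.694, 0.72, 0.002]
contact_force: [2.3, 6.0, 7.8]
gripper_width: 0.176
grasp_force: 29.6
```

Request:
{"name": "send_rows", "arguments": {"deltas": "0 -0.005 0 0; 0 -0.008 0 0; 0 -0.008 0 0; 0 -0.008 0 0"}}

```text
t: 40.8
eef_pos: [0.4375, -0.3115, 0.0584]
tool_rot: [0.001, 0.694, 0.72, 0.001]
contact_force: [-1.8, 6.0, 12.0]
gripper_width: 0.177
grasp_force: 30.2
```

Request:
{"name": "send_rows", "arguments": {"deltas": "0 0 0 0; 0 0 0 0; 0 0 -0.04 0; 0 0 -0.09 0; 0 0 -0.14 0", "claw": 0.8}}

```text
t: 41.3
eef_pos: [0.4354, -0.313, 0.1977]
tool_rot: [-0.001, 0.694, 0.72, 0.0]
contact_force: [0.2, -0.7, 1.0]
gripper_width: 0.801
grasp_force: 0.0
```

Request:
{"name": "send_rows", "arguments": {"deltas": "0 0 -0.05 0; 0.01 -0.008 -0.097 0; 0.05 -0.014 -0.112 0; 0.1 -0.018 -0.112 0; 0.15 -0.018 -0.112 0"}}

```text
t: 41.8
eef_pos: [0.4122, -0.1631, 0.309]
tool_rot: [0.001, 0.695, 0.719, -0.0]
contact_force: [0.8, 0.7, 0.3]
gripper_width: 0.797
grasp_force: 0.0
```

Request:
{"name": "send_rows", "arguments": {"deltas": "0.05 0.002 0 0; 0.1 0.004 0 0; 0.15 0.005 0 0; 0.2 0.006 0 0; 0.25 0.008 0 0"}}

```text
t: 42.3
eef_pos: [0.4112, 0.0875, 0.3087]
tool_rot: [0.001, 0.695, 0.719, -0.0]
contact_force: [2.0, -0.1, -0.2]
gripper_width: 0.799
grasp_force: 0.0
```

Request:
{"name": "send_rows", "arguments": {"deltas": "0.045 -0.004 0 2; 0.09 -0.01 0 2; 0.134 -0.017 0 2; 0.134 -0.017 0 2; 0.134 -0.017 0 2"}}

```text
t: 42.8
eef_pos: [0.3893, 0.2205, 0.3084]
tool_rot: [0.0, 0.705, 0.709, 0.0]
contact_force: [0.4, 0.6, -0.1]
gripper_width: 0.803
grasp_force: 0.0
```

```bash
python3 - <<'E'
from h import *
p=bot.read_camera('wrist'); save(p,'w10'); o=bot.get_obs(); print(o['eef_pos'],o['tool_rot']); cal2(p)
E
```

```text
[0.38994051 0.218947   0.30819223] [ 2.44026097e-04  7.06666314e-01  7.07546890e-01 -2.42771944e-04]
hinge [0.39  0.188] yaw 89.6 spread 0.7 at55 [0.39  0.243] rmax 0.104
hinge [0.506 0.192] yaw 86.0 spread 0.71 at55 [0.51  0.247] rmax 0.105
```

Request:
{"name": "send_rows", "arguments": {"deltas": "0.004 0.001 0.05 0; 0.004 0.001 0.1 0; 0.004 0.001 0.15 0; 0.004 0.001 0.2 0; 0.004 0.001 0.24 0"}}

```text
t: 43.45
eef_pos: [0.391, 0.2207, 0.0657]
tool_rot: [0.0, 0.708, 0.706, -0.001]
contact_force: [0.9, -0.6, 0.4]
gripper_width: 0.799
grasp_force: 0.0
```

Request:
{"name": "send_rows", "arguments": {"deltas": "0 0 0.03 0; 0 0 0.05 0; 0 0 0.055 0; 0 0 0.055 0"}}

```text
t: 43.85
eef_pos: [0.3913, 0.2221, 0.0131]
tool_rot: [0.0, 0.708, 0.707, -0.001]
contact_force: [-1.0, 0.4, -0.5]
gripper_width: 0.801
grasp_force: 0.0
```

Request:
{"name": "send_rows", "arguments": {"deltas": "0 0 0 0; 0 0 0 0; 0 0 0 0; 0 0 0 0; 0 0 0 0", "claw": 0.1, "force": 40}}

```text
t: 44.35
eef_pos: [0.3919, 0.2235, 0.015]
tool_rot: [0.001, 0.707, 0.707, 0.001]
contact_force: [-2.2, -2.6, 11.0]
gripper_width: 0.452
grasp_force: 38.2
```

Request:
{"name": "send_rows", "arguments": {"deltas": "0 0 -0.02 0; 0 0 -0.04 0; 0 0 -0.06 0; 0 0 -0.06 0; 0 0 -0.06 0"}}

```text
t: 44.85
eef_pos: [0.3914, 0.223, 0.0737]
tool_rot: [0.001, 0.707, 0.707, 0.001]
contact_force: [-0.2, -0.6, -1.2]
gripper_width: 0.45
grasp_force: 39.5
```

```bash
python3 - <<'E'
from h import *
p=bot.read_camera('wrist'); save(p,'w11'); o=bot.get_obs(); print(o['eef_pos'],o['tool_rot'])
E
```

```text
[0.3909676  0.22277335 0.07316907] [ 3.36408071e-04  7.07087446e-01  7.07126035e-01 -4.03410929e-06]
```

View pics/w11.png

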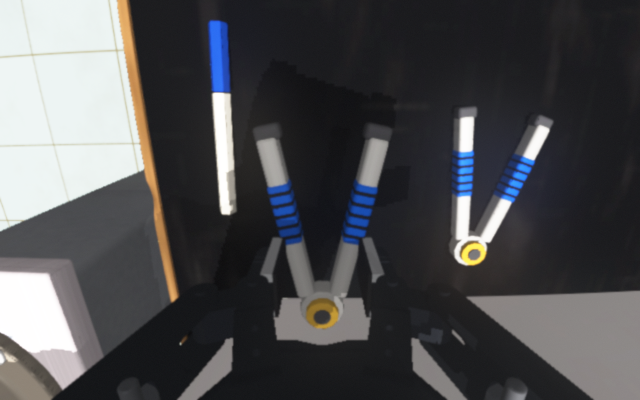

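The view shows the V held firmly and symmetrically, with its hinge at px (322,310). The second seized caliper is at px (471,250), undisturbed. Carry this one to red.

Request:
{"name": "send_rows", "arguments": {"deltas": "0 0 -0.05 0; 0 0 -0.1 0; 0 0.005 -0.148 0; 0 0.015 -0.195 0; 0 0.027 -0.24 0"}}

```text
t: 45.4
eef_pos: [0.4174, 0.2229, 0.3145]
tool_rot: [0.0, 0.707, 0.708, -0.001]
contact_force: [1.7, -0.4, -1.3]
gripper_width: 0.45
grasp_force: 40.3
```

Request:
{"name": "send_rows", "arguments": {"deltas": "-0.05 0 0 0; -0.1 0 0 0; -0.15 0 0 0; -0.2 0 0 0; -0.25 0 0 0"}}

```text
t: 45.9
eef_pos: [0.4171, -0.0291, 0.3127]
tool_rot: [0.0, 0.707, 0.707, -0.001]
contact_force: [1.8, -0.7, -1.2]
gripper_width: 0.452
grasp_force: 40.3
```

Request:
{"name": "send_rows", "arguments": {"deltas": "-0.05 0 0 0; -0.1 0 0 0; -0.15 0 0 0; -0.2 0 0 0; -0.25 0 0 0"}}

```text
t: 46.4
eef_pos: [0.4173, -0.2788, 0.3122]
tool_rot: [-0.001, 0.707, 0.707, -0.0]
contact_force: [0.9, 0.5, -0.6]
gripper_width: 0.452
grasp_force: 40.3
```

Request:
{"name": "send_rows", "arguments": {"deltas": "-0.03 0.035 0 1; -0.042 0.08 0.01 2; -0.042 0.12 0.035 2; -0.042 0.155 0.07 2; -0.042 0.194 0.1 2"}}

```text
t: 46.9
eef_pos: [0.6126, -0.3187, 0.2095]
tool_rot: [-0.001, 0.719, 0.695, -0.001]
contact_force: [-0.0, -0.7, -0.2]
gripper_width: 0.447
grasp_force: 40.3
```

Request:
{"name": "send_rows", "arguments": {"deltas": "0 0 0 0; 0 0 0.03 0; 0 0 0.06 0; 0 0 0.06 0; 0 0 0.06 0"}}

```text
t: 47.4
eef_pos: [0.6117, -0.3186, 0.1531]
tool_rot: [-0.001, 0.719, 0.695, -0.0]
contact_force: [-0.4, 0.2, -1.7]
gripper_width: 0.451
grasp_force: 40.4
```

```bash
python3 - <<'E'
from h import *
p=bot.read_camera('wrist'); save(p,'w12'); o=bot.get_obs(); print(o['eef_pos'],o['tool_rot'],o['gripper_width'])
P=pts(p,np.ones((400,640),bool));Q=P[(P[:,2]>.030)&(P[:,2]<.041)&(P[:,1]>-.42)&(P[:,1]<-.2)&(P[:,0]>.53)&(P[:,0]<.7)]
print(np.percentile(Q,[0,1,5,50,95,99,100],axis=0)[:,:2].T)
G=P[(P[:,2]>.058)&(P[:,2]<.07)&(abs(P[:,0]-.437)<.05)&(abs(P[:,1]+.31)<.06)]; print(cv2.minAreaRect(G[:,:2].astype(np.float32)))
E
```

```text
[ 0.6126214  -0.31876066  0.15449556] [4.88347362e-04 7.19206631e-01 6.94796042e-01 2.08589130e-04] 0.44679034111700144
[[ 0.53006218  0.53119192  0.53629481  0.61062303  0.6604126   0.68967778
   0.69981008]
 [-0.39140627 -0.38989632 -0.3877941  -0.2285959  -0.21101979 -0.21087353
  -0.2107246 ]]
((0.43870463967323303, -0.31210529804229736), (0.017311716452240944, 0.05511030554771423), 0.039584096521139145)
```

View pics/w12.png

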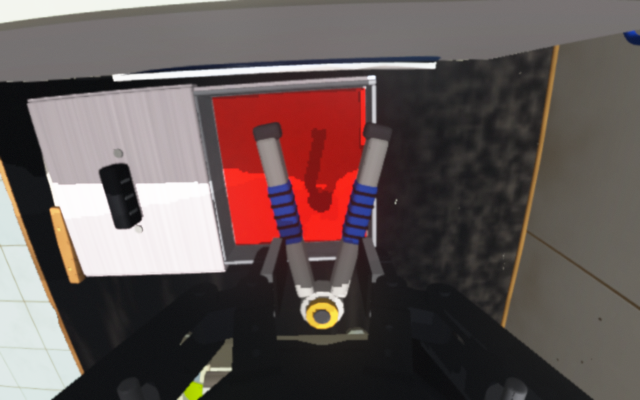

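The V is over the red bay with wall clearance (right rim at px 373). Lower it 3 mm further right.

Request:
{"name": "send_rows", "arguments": {"deltas": "0 0.003 0.045 0; 0 0.003 0.085 0; 0 0.003 0.115 0; 0 0.003 0.13 0; 0 0.003 0.13 0"}}

```text
t: 47.95
eef_pos: [0.6151, -0.3191, 0.0232]
tool_rot: [-0.0, 0.719, 0.695, -0.0]
contact_force: [0.6, -0.5, -1.3]
gripper_width: 0.45
grasp_force: 46.6
```

Request:
{"name": "send_rows", "arguments": {"deltas": "0 0 0 0; 0 0 0 0; 0 0 0 0; 0 0 -0.02 0; 0 0 -0.05 0", "claw": 0.52}}

```text
t: 48.45
eef_pos: [0.6144, -0.3184, 0.0739]
tool_rot: [-0.001, 0.719, 0.695, -0.0]
contact_force: [0.5, -0.2, 0.3]
gripper_width: 0.519
grasp_force: 0.0
```

Request:
{"name": "send_rows", "arguments": {"deltas": "0 -0.015 -0.045 0; 0 -0.04 -0.085 0; 0 -0.07 -0.12 0; 0 -0.105 -0.155 0; 0 -0.14 -0.19 0"}}

```text
t: 48.95
eef_pos: [0.4744, -0.3132, 0.2663]
tool_rot: [0.001, 0.719, 0.695, -0.0]
contact_force: [-0.3, -0.2, 0.9]
gripper_width: 0.518
grasp_force: 0.0
```

Request:
{"name": "send_rows", "arguments": {"deltas": "0 -0.04 -0.03 0; 0 -0.058 -0.045 0; 0 -0.058 -0.045 0", "claw": 0.8}}

```text
t: 49.25
eef_pos: [0.4165, -0.3124, 0.3121]
tool_rot: [0.003, 0.72, 0.694, -0.002]
contact_force: [0.0, 0.7, -0.3]
gripper_width: 0.8
grasp_force: 0.0
```

```bash
python3 - <<'E'
from h import *
p=bot.read_camera('wrist'); save(p,'w13'); o=bot.get_obs(); print(o['eef_pos'],o['tool_rot'],o['gripper_width']);cal2(p)
p=bot.read_camera('top'); cal2(p)
E
```

```text
[ 0.41722597 -0.31220732  0.31060761] [ 0.00213331  0.71962127  0.69436289 -0.00092313] 0.7993307415139028
hinge [ 0.616 -0.351] yaw 89.8 spread 0.73 at55 [ 0.616 -0.296] rmax 0.103
hinge [0.504 0.192] yaw 82.6 spread 0.71 at55 [0.511 0.247] rmax 0.101
```

View pics/w13.png

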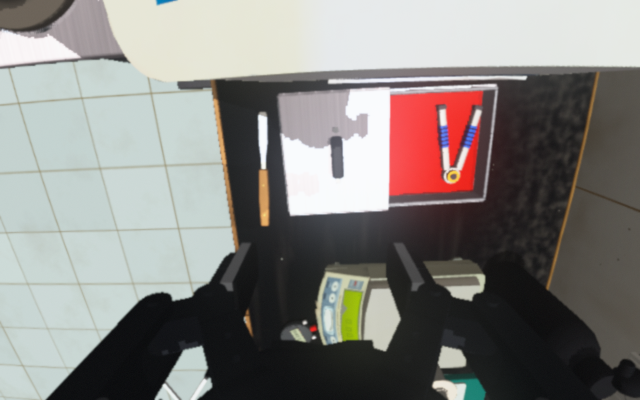

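C lies in red, with its hinge at px (452,176), clear of the walls. Now the last one, B.

Request:
{"name": "send_rows", "arguments": {"deltas": "0.05 -0.002 0 0; 0.1 -0.004 0 0; 0.15 -0.006 0 0; 0.2 -0.008 0 0; 0.25 -0.01 0 0"}}

```text
t: 50.05
eef_pos: [0.4158, -0.0593, 0.308]
tool_rot: [-0.0, 0.719, 0.695, 0.0]
contact_force: [2.2, 0.9, 0.7]
gripper_width: 0.8
grasp_force: 0.0
```

Request:
{"name": "send_rows", "arguments": {"deltas": "0.05 -0.002 0 0; 0.1 -0.004 0 0; 0.15 -0.006 0 0; 0.2 -0.008 0 0; 0.25 -0.01 0 0"}}

```text
t: 50.55
eef_pos: [0.4143, 0.1904, 0.308]
tool_rot: [-0.0, 0.719, 0.695, -0.0]
contact_force: [0.9, -0.4, 0.5]
gripper_width: 0.796
grasp_force: 0.0
```

Request:
{"name": "send_rows", "arguments": {"deltas": "0.04 0.02 0 2; 0.043 0.06 0 4; 0.043 0.093 0 4; 0.043 0.093 0 4; 0.043 0.093 0 4"}}

```text
t: 51.05
eef_pos: [0.5086, 0.2289, 0.3071]
tool_rot: [-0.002, 0.743, 0.67, -0.001]
contact_force: [-0.9, -0.3, 0.0]
gripper_width: 0.801
grasp_force: 0.0
```

```bash
python3 - <<'E'
from h import *
p=bot.read_camera('wrist'); o=bot.get_obs(); print(o['eef_pos'],o['tool_rot']); cal2(p)
E
```

```text
[0.50796133 0.22883249 0.30753581] [-9.91357929e-04  7.42341300e-01  6.70020949e-01 -5.82924523e-04]
hinge [0.507 0.193] yaw 85.0 spread 0.72 at55 [0.512 0.248] rmax 0.105
```

Request:
{"name": "send_rows", "arguments": {"deltas": "0 0.001 0.05 0; 0 0.001 0.1 0; 0 0.001 0.15 0; 0 0.001 0.2 0; 0 0.001 0.24 0"}}

```text
t: 51.7
eef_pos: [0.5086, 0.2269, 0.0663]
tool_rot: [-0.0, 0.743, 0.669, -0.001]
contact_force: [0.2, -0.3, 0.4]
gripper_width: 0.797
grasp_force: 0.0
```

Request:
{"name": "send_rows", "arguments": {"deltas": "0 0 0.03 0; 0 0 0.05 0; 0 0 0.054 0; 0 0 0.054 0"}}

```text
t: 52.1
eef_pos: [0.5096, 0.2278, 0.0147]
tool_rot: [-0.0, 0.743, 0.669, -0.0]
contact_force: [0.6, -0.3, 0.1]
gripper_width: 0.803
grasp_force: 0.0
```

Request:
{"name": "send_rows", "arguments": {"deltas": "0 0 0 0; 0 0 0 0; 0 0 0 0; 0 0 0 0; 0 0 0 0", "claw": 0.1, "force": 40}}

```text
t: 52.6
eef_pos: [0.5106, 0.2285, 0.0164]
tool_rot: [0.001, 0.743, 0.669, 0.001]
contact_force: [-3.2, -1.2, 9.2]
gripper_width: 0.459
grasp_force: 38.4
```

Request:
{"name": "send_rows", "arguments": {"deltas": "0 0 -0.02 0; 0 0 -0.04 0; 0 0 -0.06 0; 0 0 -0.06 0; 0 0 -0.06 0"}}

```text
t: 53.1
eef_pos: [0.5103, 0.2275, 0.0747]
tool_rot: [0.0, 0.743, 0.669, 0.0]
contact_force: [0.3, 0.4, -0.9]
gripper_width: 0.45
grasp_force: 38.5
```

```bash
python3 - <<'E'
from h import *
p=bot.read_camera('wrist'); save(p,'w14'); o=bot.get_obs(); print(o['eef_pos'],o['tool_rot'],o['gripper_width'])
E
```

```text
[0.50980986 0.22724021 0.07396628] [ 2.53406673e-04  7.43063332e-01  6.69221020e-01 -2.16663403e-04] 0.45101585587411186
```

View pics/w14.png

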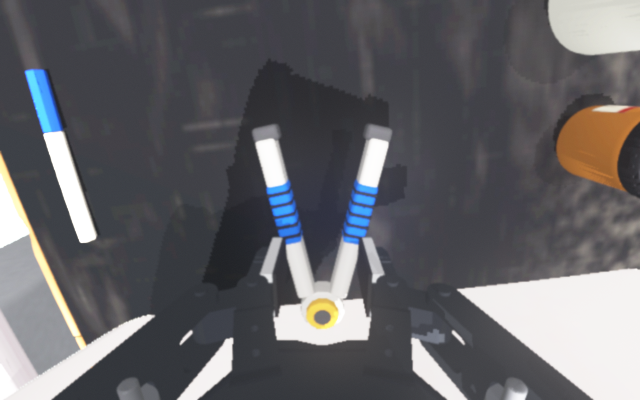

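B is held firmly and symmetrically. Carry it to the left half of red.

Request:
{"name": "send_rows", "arguments": {"deltas": "0 0 -0.05 0; 0 0 -0.1 0; 0 -0.02 -0.145 -3; 0 -0.045 -0.185 -6; 0 -0.07 -0.222 -10"}}

```text
t: 53.65
eef_pos: [0.4393, 0.235, 0.297]
tool_rot: [-0.0, 0.681, 0.732, -0.001]
contact_force: [1.3, -0.5, -0.5]
gripper_width: 0.449
grasp_force: 39.0
```

Request:
{"name": "send_rows", "arguments": {"deltas": "-0.045 -0.014 -0.012 0; -0.094 -0.026 -0.017 0; -0.142 -0.032 -0.017 0; -0.19 -0.036 -0.017 0; -0.238 -0.039 -0.017 0"}}

```text
t: 54.15
eef_pos: [0.417, -0.0055, 0.3127]
tool_rot: [0.0, 0.682, 0.731, -0.001]
contact_force: [1.7, -0.3, -1.3]
gripper_width: 0.452
grasp_force: 39.0
```

Request:
{"name": "send_rows", "arguments": {"deltas": "-0.049 -0.003 0 0; -0.098 -0.007 0 0; -0.147 -0.01 0 0; -0.196 -0.014 0 0; -0.244 -0.017 0 0"}}

```text
t: 54.65
eef_pos: [0.4172, -0.2502, 0.3123]
tool_rot: [-0.001, 0.682, 0.731, -0.001]
contact_force: [1.3, -0.2, -0.3]
gripper_width: 0.446
grasp_force: 39.0
```

Request:
{"name": "send_rows", "arguments": {"deltas": "-0.04 0.01 0 0; -0.07 0.045 0.01 0; -0.079 0.085 0.035 0; -0.079 0.12 0.065 0; -0.079 0.129 0.11 0"}}

```text
t: 55.15
eef_pos: [0.5571, -0.3162, 0.2022]
tool_rot: [0.001, 0.681, 0.732, 0.002]
contact_force: [0.4, -0.4, -0.7]
gripper_width: 0.45
grasp_force: 39.2
```

Request:
{"name": "send_rows", "arguments": {"deltas": "0 0 0 0; 0 0 0.04 0; 0 0 0.05 0; 0 0 0.05 0; 0 0 0.05 0"}}

```text
t: 55.65
eef_pos: [0.553, -0.3181, 0.1551]
tool_rot: [0.001, 0.682, 0.731, 0.0]
contact_force: [0.4, -0.3, -1.6]
gripper_width: 0.449
grasp_force: 39.7
```

```bash
python3 - <<'E'
from h import *
p=bot.read_camera('wrist'); save(p,'w15'); o=bot.get_obs(); print(o['eef_pos'],o['tool_rot'],o['gripper_width'])
E
```

```text
[ 0.55337069 -0.31809318  0.15548882] [1.33047008e-03 6.81970427e-01 7.31378469e-01 3.20155650e-04] 0.4511504480247229
```

View pics/w15.png

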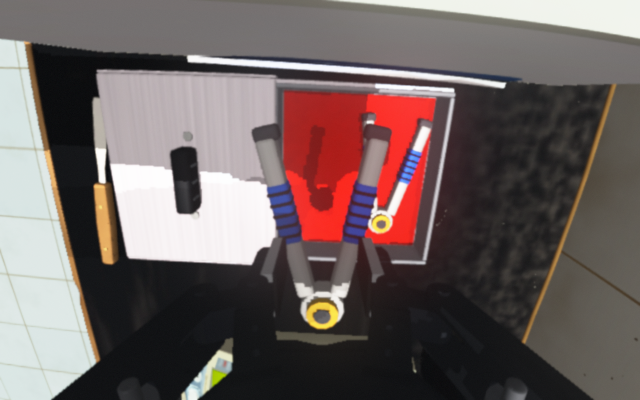

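This shows B over the left half of red, with C to its right (hinge at px (381,223)). Both clearances are small but open, so I'll lower in stages.

Request:
{"name": "send_rows", "arguments": {"deltas": "0 0 0.04 0; 0 0 0.08 0; 0 0 0.1 0; 0 0 0.11 0; 0 0 0.11 0"}}

```text
t: 56.2
eef_pos: [0.5528, -0.3176, 0.0435]
tool_rot: [-0.0, 0.682, 0.732, 0.0]
contact_force: [0.5, -0.0, -1.3]
gripper_width: 0.45
grasp_force: 39.7
```

Request:
{"name": "send_rows", "arguments": {"deltas": "0 0 0.01 0; 0 0 0.019 0; 0 0 0.02 0; 0 0 0.02 0"}}

```text
t: 56.6
eef_pos: [0.5528, -0.3177, 0.0235]
tool_rot: [0.0, 0.682, 0.732, 0.0]
contact_force: [0.1, 0.8, -1.8]
gripper_width: 0.448
grasp_force: 40.4
```

Request:
{"name": "send_rows", "arguments": {"deltas": "0 0 0 0; 0 0 0 0; 0 0 0 0; 0 0 -0.015 0; 0 0 -0.04 0", "claw": 0.5}}

```text
t: 57.1
eef_pos: [0.5517, -0.3171, 0.0632]
tool_rot: [-0.001, 0.682, 0.732, -0.0]
contact_force: [0.5, 0.3, 0.6]
gripper_width: 0.503
grasp_force: 0.0
```

Request:
{"name": "send_rows", "arguments": {"deltas": "0 -0.01 -0.05 0; 0 -0.03 -0.095 0; 0 -0.06 -0.13 0; 0 -0.09 -0.165 0; 0 -0.115 -0.2 2"}}

```text
t: 57.6
eef_pos: [0.4366, -0.3252, 0.2655]
tool_rot: [0.0, 0.694, 0.72, -0.0]
contact_force: [-0.0, -0.7, -0.0]
gripper_width: 0.5
grasp_force: 0.0
```

Request:
{"name": "send_rows", "arguments": {"deltas": "0 0 0 0; 0 0 0 0", "claw": 0.6}}

```text
t: 57.8
eef_pos: [0.4379, -0.326, 0.265]
tool_rot: [0.002, 0.695, 0.719, -0.001]
contact_force: [0.2, -0.8, -1.1]
gripper_width: 0.595
grasp_force: 0.0
```

```bash
python3 - <<'E'
from h import *
p=bot.read_camera('wrist'); o=bot.get_obs(); print(o['eef_pos'],o['tool_rot'],o['gripper_width']);cal2(p)
P=pts(p,np.ones((400,640),bool))
for m in bot.masks_of(p,'caliper_a'):
    Q=pts(p,m['mask']); print(round(m['confidence'],2),Q.min(0).round(3),Q.max(0).round(3),np.percentile(Q[:,2],[5,50,98]).round(3))
G=P[(P[:,2]>.058)&(P[:,2]<.07)&(abs(P[:,0]-.437)<.05)&(abs(P[:,1]+.31)<.06)]; print(cv2.minAreaRect(G[:,:2].astype(np.float32)))
E
```

```text
[ 0.43788538 -0.32553661  0.26387694] [ 5.09205618e-04  6.94340290e-01  7.19646609e-01 -2.46592927e-04] 0.6002701416339006
hinge [ 0.616 -0.352] yaw 89.9 spread 0.74 at55 [ 0.616 -0.298] rmax 0.105
hinge [ 0.556 -0.352] yaw 96.8 spread 0.73 at55 [ 0.55  -0.298] rmax 0.104
0.8 [ 0.586 -0.371  0.004] [ 0.656 -0.248  0.025] [0.006 0.018 0.024]
0.61 [ 0.516 -0.37   0.004] [ 0.582 -0.248  0.026] [0.011 0.018 0.024]
((0.4376663267612457, -0.31211596727371216), (0.015467775985598564, 0.055857427418231964), 1.6104705333709717)
```

Both lie flat in red, with a top height of 25 mm. Slide the cover home.

Request:
{"name": "send_rows", "arguments": {"deltas": "0.014 0.001 0.05 0; 0.014 0.001 0.1 0; 0.014 0.001 0.15 0; 0.014 0.001 0.15 0; 0.014 0.001 0.15 0"}}

```text
t: 58.5
eef_pos: [0.4388, -0.3106, 0.113]
tool_rot: [-0.001, 0.694, 0.72, 0.0]
contact_force: [-0.5, -0.0, 0.7]
gripper_width: 0.595
grasp_force: 0.0
```

Request:
{"name": "send_rows", "arguments": {"deltas": "0 0 0.03 0; 0 0 0.05 0; 0 0 0.056 0; 0 0 0.056 0; 0 0 0.056 0"}}

```text
t: 59.0
eef_pos: [0.4398, -0.3122, 0.0593]
tool_rot: [0.001, 0.694, 0.72, 0.0]
contact_force: [0.3, -0.1, 1.0]
gripper_width: 0.595
grasp_force: 0.0
```

Request:
{"name": "send_rows", "arguments": {"deltas": "0 0 0 0; 0 0 0 0; 0 0 0 0; 0 0 0 0; 0 0 0 0", "claw": 0.1, "force": 25}}

```text
t: 59.5
eef_pos: [0.4388, -0.312, 0.0582]
tool_rot: [0.001, 0.695, 0.719, -0.0]
contact_force: [-1.8, 0.2, 6.4]
gripper_width: 0.178
grasp_force: 25.8
```

Request:
{"name": "send_rows", "arguments": {"deltas": "0 0.03 0 0; 0 0.06 0 0; 0 0.09 0 0; 0 0.12 0 0; 0 0.14 0 0"}}

```text
t: 60.0
eef_pos: [0.5797, -0.309, 0.0579]
tool_rot: [0.001, 0.695, 0.719, -0.001]
contact_force: [-2.8, -4.8, 5.1]
gripper_width: 0.18
grasp_force: 26.6
```

Request:
{"name": "send_rows", "arguments": {"deltas": "0 0.005 0 0; 0 0.009 0 0; 0 0.009 0 0; 0 0.009 0 0"}}

```text
t: 60.4
eef_pos: [0.5847, -0.3089, 0.0579]
tool_rot: [-0.001, 0.695, 0.719, -0.003]
contact_force: [-9.1, -3.9, 10.9]
gripper_width: 0.176
grasp_force: 28.0
```

Request:
{"name": "send_rows", "arguments": {"deltas": "0 -0.003 0 0; 0 -0.003 0 0; 0 -0.003 0 0; 0 -0.003 -0.04 0; 0 -0.003 -0.08 0", "claw": 0.6}}

```text
t: 60.9
eef_pos: [0.5837, -0.3057, 0.137]
tool_rot: [-0.002, 0.694, 0.72, 0.0]
contact_force: [1.1, 0.1, -0.3]
gripper_width: 0.6
grasp_force: 0.0
```

Request:
{"name": "send_rows", "arguments": {"deltas": "0 -0.02 -0.045 0; 0 -0.04 -0.09 0; 0 -0.065 -0.13 0; 0 -0.1 -0.165 0; 0 -0.1 -0.165 0"}}

```text
t: 61.4
eef_pos: [0.4835, -0.3114, 0.3071]
tool_rot: [0.003, 0.695, 0.719, -0.001]
contact_force: [0.5, -0.0, -0.6]
gripper_width: 0.601
grasp_force: 0.0
```

```bash
python3 - <<'E'
from h import *
p=bot.read_camera('wrist'); o=bot.get_obs(); print(o['eef_pos'],o['gripper_width']);cal2(p)
P=pts(p,np.ones((400,640),bool))
G=P[(P[:,2]>.058)&(P[:,2]<.07)&(abs(P[:,0]-.584)<.05)&(abs(P[:,1]+.31)<.06)]; print(cv2.minAreaRect(G[:,:2].astype(np.float32)))
p=bot.read_camera('top')
for q in('marker','spatula','jar','wash_bottle'):
    for r in bot.landmark_of(p,q)[:2]: print(q,np.round(r['xyz'],3),round(r['confidence'],2))
E
```

```text
[ 0.48407563 -0.31103199  0.30483764] 0.5953272906052236
hinge [ 0.393 -0.366] yaw 92.2 spread 0.28 at55 [ 0.391 -0.311] rmax 0.11
hinge [ 0.438 -0.366] yaw 92.1 spread 0.31 at55 [ 0.436 -0.311] rmax 0.109
hinge [ 0.485 -0.361] yaw 93.5 spread 0.3 at55 [ 0.482 -0.307] rmax 0.106
((0.5846738219261169, -0.3081807494163513), (0.016752706840634346, 0.05520465597510338), 1.2667230367660522)
marker [ 0.323  0.284 -0.004] 0.57
marker [0.714 0.365 0.004] 0.16
spatula [ 0.327 -0.337  0.001] 0.82
jar [ 0.717  0.258 -0.002] 0.6
jar [ 0.507 -0.308 -0.001] 0.5
wash_bottle [0.714 0.363 0.004] 0.77
wash_bottle [ 0.392 -0.361  0.006] 0.28
```

Cover home, free calipers in place, bystanders unmoved.

```bash
python3 -c "
from station import bot
print(bot.hand_in())"
```

```text
the job is handed in; nothing more can be done
None
```

I've handed the job in: the three calipers that fold lie shut in the green bay, the two seized ones lie in the red bay under the fully closed cover, and nothing else on the bench was moved.

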